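# Fetch the valve wrench from behind the shelf stock

## Robot

A 6-joint arm with a two-finger parallel gripper is mounted at the origin on the work surface. World frame = base frame: x ahead of the robot, y to its left, z up, the work surface at z = 0. Lengths are in m, angles in rad, forces in N, time in s.
With the tool pointing down it reaches from about 0.225 to 0.875 m from the base axis. Payload 3.4 kg.
Tool frame: the origin (TCP) lies midway between the tips of the shut fingers; the grasp point (between the pads) lies 19 mm behind it; z points along the fingers, y is the direction in which the jaws open and shut (so a half turn about z gives the same grasp; the last joint's range is limited). The gripper opens to 85 mm and grips with 20 to 120 N. Pads are 22 mm wide; open, the fingers measure 114 mm over their backs; the gripper's body (76 mm by 85 mm) begins 54 mm behind the grasp point. The pads swing forward as they close: fully open they stand 13 mm farther back than shut.
Start: joints at [-1.283, 0.276, 1.505, -0, 1.361, -0.121], TCP at [0.229, -0.528, 0.231] pointing down, gripper open.
Joint ranges: [-2.89, 2.89], [-0.75, 2.08], [0.22, 2.7], [-1.18, 4.32], [0.11, 2.71], [-2.7, 2.7]. Speed limits (rad/s): [2.57, 2.57, 3.14, 3.14, 3.14, 3.14].

## Interface

Orientations are given as a unit quaternion [x, y, z, w].
In Python, from workcell import monitor, optics, r gives the robot as it stands.
- The arm moves only by the tool carry_out, never from a script. Its argument "increments" is a list that holds one entry, the list of rows, each a list of 4 numbers: the shift along the tool's x, y, z in m, then the turn about the tool's z in rad. In form: [[[x, y, z, roll], ...]]. A call has exactly 5 rows; each row is the pose to reach, as a shift and turn from the pose measured when the call began, along the tool's axes at that moment; what a row does not reach only later rows make up. A row lasts 1/8 s, in which the tool goes at most 62.5 mm and 10.7 degrees, less where a joint would pass 70% of its speed; a pose out of reach is approached as far as the arm can. A call with a gripper value outside its range is refused whole. "fingers" is the opening, from 0 (shut) to 1 (fully open), set as the call begins (left out, the last holds). The fingers move at their own pace and stop on an object; the grip force is fixed at half the most. Time passes only in rows, so rows that repeat a pose let the fingers close, or fill a call up. It gives the time, the measured TCP pose, the force and the opening at its end, in the units of the state.
- monitor.read_state(): the state, without advancing time (a new reading comes with each control period).
- optics.grab_frame(name): name is "scene" or "top"; returns the picture (400x640x3 uint8, red, green, blue); there is no depth.
- optics.camera_params(name): a dict with "K" (3x3 intrinsics, pixels), "position" and "attitude" of the camera in the world. Camera axes: x right, y up, looking along -z (the intrinsics and any distortion apply to the point x, -y, -z); pixel columns grow to the right and rows downward; lengths in m; the calibration is good to about 2 mm. A picture is of the moment at which its call begins. camera_params takes no time and is no camera call.
- r.sign_off(): hands the job in, once; it reports no verdict.
The state is a dict: "time_s": time; "joint_pos": joint angles; "joint_velocities": joint speeds; "joint_efforts": joint torques, N m; "ee_pos": TCP position; "tcp_rot": TCP orientation; "ft_force": force on the tool from outside, world axes, zero at the start; "moment": the same for the moment, N m; "grip_width": finger opening in m.
Only numpy, scipy, OpenCV 4.12 (cv2) and the standard library are available. Lean on these libraries where they do the work, as an engineer would, in place of code of your own. Each camera call takes 0.05 s, during which the arm holds its last target.

## Task

Get the steel valve wrench out from behind the oil bottle, the tin and the pump head: first move all three off the low wooden shelf and stand them on the black rubber mat, and only then lay the wrench flat in the bottom of the open clear tub. After that, stand the bottle, the tin and the pump head back on the middle of their own cork pads, the ones they stood on at the start. Keep those three upright all the time, and leave the purple tyre lever at the back of the shelf where it lies.

Things in the scene. Friction and masses are not known exactly. Their poses are not given: they have to be found in the camera images.
- bottle_mid (a point): white plastic oil bottle with a black pointed cap, standing; round, 44 mm diameter up to 60 mm height, then tapering, 84 mm high in all, 0.12 kg. The point is on its axis half-way up (42 mm above its base); z up.
- tin_mid (a point): plain metal tin, a standing cylinder of 54 mm diameter and 70 mm height, 0.2 kg. The point is on its axis half-way up (35 mm above its base); z up.
- pump_head_mid (a point): chrome pump head standing on a round foot (44 mm diameter, 14 mm high); round body of 34 mm diameter from 14 to 72 mm height; near the top (53 to 80 mm height) a nozzle 18 mm thick sticks out to 37 mm from the axis along its +y, and a dark thumb lever 12 mm wide to 36 mm along its -y. So grip the body across its x axis. 80 mm high, 0.18 kg. The point is on the body's axis half-way up (40 mm above its base); z up.
- wrench_mid (a point): steel valve wrench lying flat on the shelf behind the three standing things: a bar 14 mm wide and 12 mm thick with round ends of 24 mm diameter, 128 mm long in all along its x axis, 0.09 kg. The point is at its middle, half-way up (6 mm above what it lies on); z up. (The longer spanner lying on the table beyond the shelf is not it.)
- lever_mid (a point): purple plastic hooked tyre lever lying flat at the back of the shelf, about 120 mm long along its x, 16 mm wide, 8 mm thick. It must stay where it is. The point is at its middle, 4 mm above the shelf. (A second such lever lying on the table nearer the robot has no part in this.)
- pad_round: round cork pad, 60 mm diameter, 2 mm thick, fixed on the shelf: the oil bottle's place. Origin at the centre of its underside, 30 mm above the table; z up. The three pads stand in a row along the shelf's length, 90 mm apart, in any order.
- pad_square: square cork pad, 62 mm by 62 mm, 2 mm thick, fixed on the shelf: the tin's place. Origin at the centre of its underside, 30 mm above the table; its axes are those of the shelf.
- pad_oblong: oblong cork pad, 50 mm (its x) by 80 mm (its y), 2 mm thick, fixed on the shelf: the pump head's place. Origin at the centre of its underside, 30 mm above the table. Its axes are those of the shelf: x across the shelf away from the robot, y along the row of pads. The shelf is 220 mm by 300 mm, its top 30 mm above the table; a lip 16 mm high runs along its far edge.
- mat: black rubber mat, 220 mm (its x) by 170 mm (its y), 4 mm thick, fixed on the table to one side of the shelf, left or right. Origin at the centre of its underside, at table height; z up.
- tub: clear plastic tub, fixed, open on top, on the other side of the shelf from the mat: outside 170 mm (its x) by 180 mm (its y) by 55 mm high, walls 3 mm, floor 3 mm thick. Its hinged lid is folded back over the +x rim and slopes down to the table, below rim height. Origin at the centre of its underside, at table height; z up.

How it is judged:
By the outcome, as a careful person would: the job done as asked, in the order asked, and still so for the second after the job is handed in, with the robot touching nothing.
It also fails if it takes over 136 s, if anything falls off the work surface, if the arm or the gripper's body presses on something with over 40 N, if the wrist force passes 120 N, or if a joint passes its speed limit or range.

## Working session

There is one attempt and no reset: what is moved stays moved. The work goes in short steps, Python scripts to look and compute and a tool call to move; the robot and the scene stay as the last step left them, time stands still between calls to the robot, and variables do not carry over. Pictures are saved under pics/ and viewed, and the job is handed in when it is done.

Besides the shell and the picture viewer there is one more tool, called after "Request:" as name([rows], argument=value, ...), one row to a line, values as JSON. carry_out: Moves the arm, as the interface text tells. Its arguments: {"type":"object","properties":{"increments":{"type":"array"},"fingers":{"type":"number"}},"required":["increments"]}

```bash
ls; mkdir -p pics
python3 - <<'E'
from workcell import monitor, optics, r
import cv2
for n in ("scene","top"):
    p=optics.camera_params(n); print(n,p)
    im=optics.grab_frame(n); cv2.imwrite(f"pics/a_{n}.png",im[:,:,::-1])
print(monitor.read_state())
E
```

```text
pics
scene {'K': array([[419.89592122,   0.        , 322.68065688],
       [  0.        , 419.89592122, 194.55551682],
       [  0.        ,   0.        ,   1.        ]]), 'position': array([1.20135909, 0.55017593, 0.6210759 ]), 'attitude': array([0.18872438, 0.43378492, 0.80500456, 0.35802432])}
top {'K': array([[455.45653187,   0.        , 323.50283255],
       [  0.        , 455.45653187, 198.89764416],
       [  0.        ,   0.        ,   1.        ]]), 'position': array([ 0.4864646 , -0.01553046,  1.0312398 ]), 'attitude': array([ 0.04141822, -0.02413168, -0.69989829,  0.71263214])}
{'time_s': 0.1, 'joint_pos': array([-1.28301539e+00,  2.76553388e-01,  1.50598548e+00, -2.14207681e-05,
        1.36068579e+00, -1.20989746e-01]), 'joint_velocities': array([ 3.22625668e-04, -1.96521467e-03, -1.58443268e-03, -9.97459952e-04,
        2.50881612e-04,  8.55610228e-05]), 'joint_efforts': array([ 2.03035364e-03, -4.17700088e+01, -2.46402848e+01,  2.08289080e-04,
        5.83418921e-03, -1.36067302e-05]), 'ee_pos': array([ 0.22841572, -0.52719082,  0.23052225]), 'tcp_rot': array([ 9.79185143e-01,  2.02967461e-01, -7.84088551e-05, -8.12295114e-04]), 'ft_force': array([-0.11389699,  0.47085166,  0.31585997]), 'moment': array([-0.03157653, -0.02859561,  0.02053848]), 'grip_width': 0.0855977984679637}
```

View pics/a_scene.png

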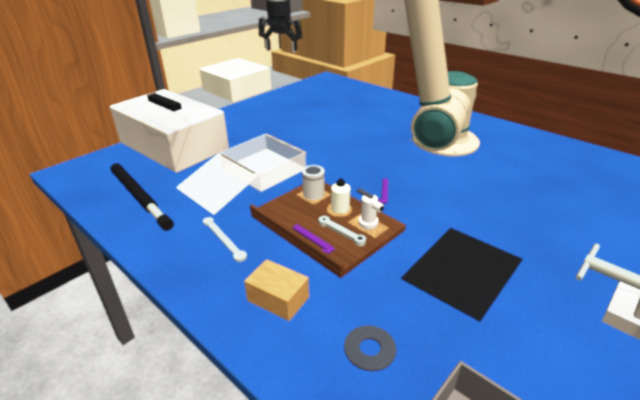

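View pics/a_top.png

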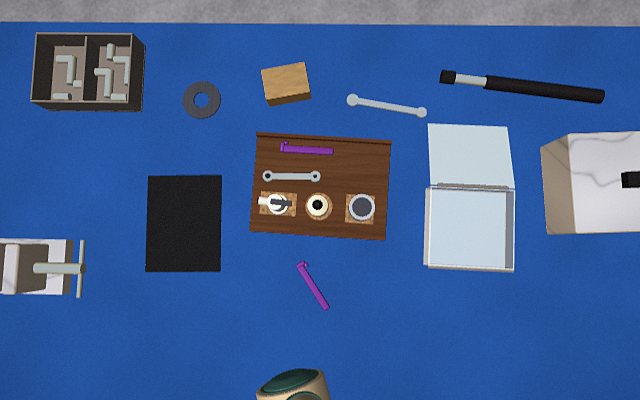

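The top view shows the shelf at about px (250–390, 135–240), with the pump head at (277,203), bottle at (318,205), tin at (361,207), wrench at (290,176) and purple lever at (307,149). The mat is on the left (147–220, 176–271) and the tub on the right (425–515, 185–270). Next I'll zoom in and write helpers.

```bash
cat > h.py <<'E'
import numpy as np, cv2
from scipy.spatial.transform import Rotation as R
from workcell import monitor, optics, r
P={n:optics.camera_params(n) for n in("scene","top")}
def proj(n,X):
    p=P[n];c=R.from_quat(p["attitude"]).inv().apply(np.atleast_2d(X)-p["position"])
    c=c*[1,-1,-1]; u=c@p["K"].T; return u[:,:2]/u[:,2:]
def ray(n,uv):
    p=P[n];uv=np.atleast_2d(uv).astype(float)
    d=np.c_[uv,np.ones(len(uv))]@np.linalg.inv(p["K"]).T
    return p["position"],R.from_quat(p["attitude"]).apply(d*[1,-1,-1])
def cast(n,uv,z):
    o,d=ray(n,uv); return o+d*((z-o[2])/d[:,2])[:,None]
def tri(uv1,uv2):
    o1,d1=ray("scene",uv1);o2,d2=ray("top",uv2);d1=d1[0];d2=d2[0]
    A=np.c_[d1,-d2];s=np.linalg.lstsq(A,o2-o1,rcond=None)[0]
    a=o1+s[0]*d1;b=o2+s[1]*d2;return (a+b)/2,np.linalg.norm(a-b)
def crop(im,x0,y0,x1,y1,k,name):
    c=cv2.resize(im[y0:y1,x0:x1,::-1],None,fx=k,fy=k,interpolation=cv2.INTER_CUBIC);cv2.imwrite(name,c)
E
python3 - <<'E'
import cv2
from h import *
t=cv2.imread("pics/a_top.png")[:,:,::-1];s=cv2.imread("pics/a_scene.png")[:,:,::-1]
crop(t,240,125,400,245,5,"pics/b_top.png");crop(s,240,150,420,280,4,"pics/b_scene.png")
E
```

```text
(no output)
```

View pics/b_top.png

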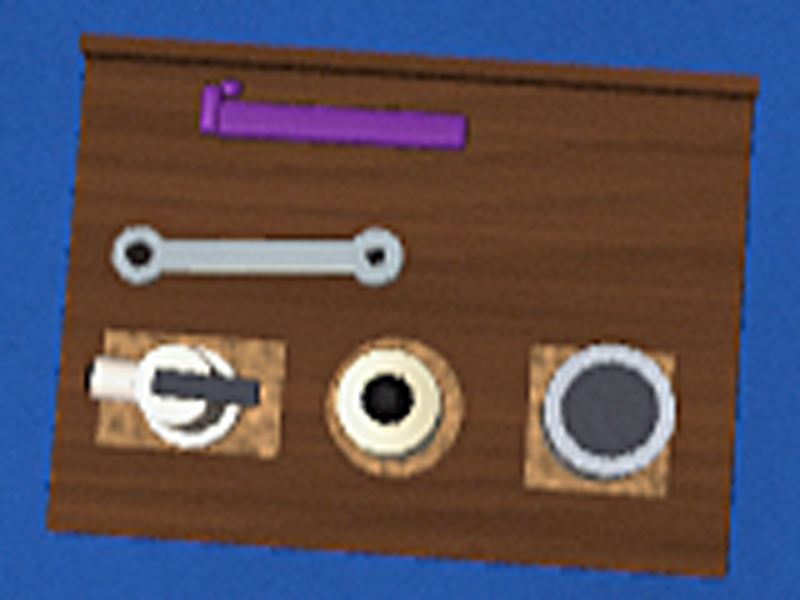

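View pics/b_scene.png

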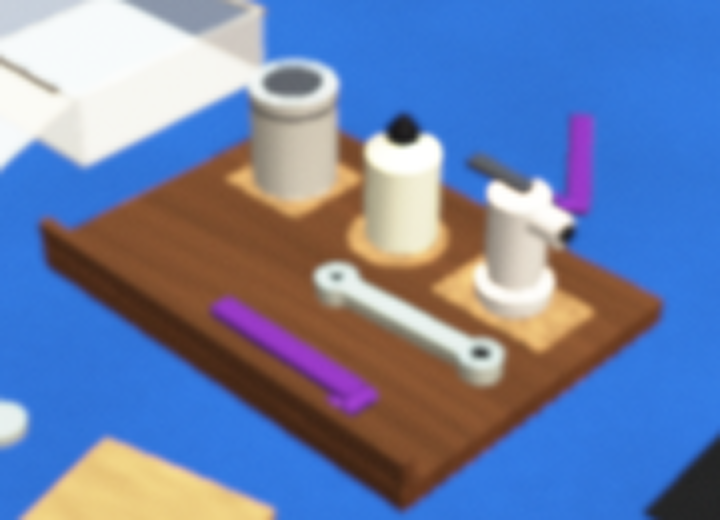

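```bash
cat > m.py <<'E'
from h import *
def T(*c): return (np.array(c)+.5)/5-.5+[240,125]
def S(*c): return (np.array(c)+.5)/4-.5+[240,150]
np.set_printoptions(precision=4,suppress=True)
def sh(n,uv,z):
    X=cast(n,uv,z)[:,:2];print(n,X.mean(0),X.tolist() if 0 else '');return X
for nm,c in dict(sq=[(532,345),(675,352),(667,497),(525,488)],ob=[(105,330),(287,342),(279,459),(95,445)],rd=[(395,407)]).items():
    X=cast("top",T(*c),.032)[:,:2];print(nm,X.mean(0))
    if len(X)==4:
        e=(X[1]+X[2]-X[0]-X[3])/2;f=(X[0]+X[1]-X[2]-X[3])/2;print(' edges',np.linalg.norm(e),np.degrees(np.arctan2(e[1],e[0]))+90,np.linalg.norm(f),np.degrees(np.arctan2(f[1],f[0])))
X=cast("top",T((48,532),(726,577)),.03);d=X[1]-X[0];print('front edge',X[:,:2],np.degrees(np.arctan2(d[1],d[0]))+90,np.linalg.norm(d))
print('scene sq',cast("scene",S((295,216)),.032),'rd',cast("scene",S((398,238)),.032),'ob lower corner',cast("scene",S((540,352),(592,312)),.032), 'top same', cast("top",T((105,330),(95,445)),.032))
print('bottle cap',tri(S((404,116))[0],T((387,398))[0]),'tin top',tri(S((293,82))[0],T((609,410))[0]))
print('bottle top shoulder',cast("top",T((389,402)),.092),'tin',cast("top",T((609,410)),.102))
print('tin base scene: axis (293,180)?')
W=cast("top",T((139,255),(376,256)),.042);d=W[1]-W[0];print('wrench',W.mean(0),np.linalg.norm(d),np.degrees(np.arctan2(d[1],d[0])))
W2=cast("scene",S((337,277),(480,353)),.042);print('wrench scene',W2.mean(0),W2[1]-W2[0])
L=cast("top",T((215,120),(465,133)),.038);print('lever',L)
print('pump foot scene', cast("scene",S((513,287)),.046))
t=cv2.imread("pics/a_top.png")
g=cv2.inRange(t,(0,0,0),(45,45,45));n,lab,st,ce=cv2.connectedComponentsWithStats(g)
for i in range(1,n):
    if st[i,4]>3000:
        cn,_=cv2.findContours((lab==i).astype('uint8'),0,2);rr=cv2.minAreaRect(cn[0]);print('mat',st[i],rr);X=cast("top",cv2.boxPoints(rr),.004);print(X[:,:2],X.mean(0))
print('tub outer', cast("top",[(424,186),(514,187),(513,271),(423,267)],.055))
E
python3 m.py
```

```text
sq [ 0.559  -0.0697]
 edges 0.06255381203721665 -2.225734661267964 0.0634834047200092 -2.2938730590105845
ob [0.5676 0.1103]
 edges 0.0812690290697407 -3.078416800345039 0.051495563782379544 -2.809066933589403
rd [0.5633 0.0203]
front edge [[ 0.5056  0.1722]
 [ 0.4915 -0.1257]] -2.704062681282082 0.2982112860885615
scene sq [[ 0.5913 -0.0404  0.032 ]] rd [[0.5668 0.022  0.032 ]] ob lower corner [[0.597  0.1499 0.032 ]
 [0.5487 0.1507 0.032 ]] top same [[0.5953 0.1495 0.032 ]
 [0.5442 0.1523 0.032 ]]
bottle cap (array([0.5608, 0.0203, 0.1147]), np.float64(0.0008567407435175453)) tin top (array([ 0.5587, -0.0702,  0.1014]), np.float64(0.0012201391525986703))
bottle top shoulder [[0.5607 0.0207 0.092 ]] tin [[ 0.5582 -0.0697  0.102 ]]
tin base scene: axis (293,180)?
wrench [0.6282 0.0818 0.042 ] 0.10430845883533992 -89.34333055705073
wrench scene [0.6299 0.0814 0.042 ] [-0.0007  0.1034  0.    ]
lever [[ 0.6891  0.1026  0.038 ]
 [ 0.6849 -0.0084  0.038 ]]
pump foot scene [[0.575  0.1138 0.046 ]]
mat [ 146  176   76   96 7074] ((183.49996948242188, 223.49996948242188), (74.99998474121094, 94.99998474121094), -0.0)
[[0.4119 0.4074]
 [0.6277 0.4195]
 [0.6304 0.2462]
 [0.4154 0.2375]] [0.5214 0.3277 0.004 ]
tub outer [[ 0.6085 -0.2061  0.055 ]
 [ 0.6095 -0.3975  0.055 ]
 [ 0.4316 -0.392   0.055 ]
 [ 0.4361 -0.2038  0.055 ]]
```

Run:
```python
import cv2
from h import *
t=cv2.imread("pics/a_top.png")[:,:,::-1];s=cv2.imread("pics/a_scene.png")[:,:,::-1]
crop(t,410,110,530,280,3.5,"pics/c_top.png");crop(s,170,125,320,220,5,"pics/c_scene.png")
```

```text
(no output)
```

View pics/c_top.png

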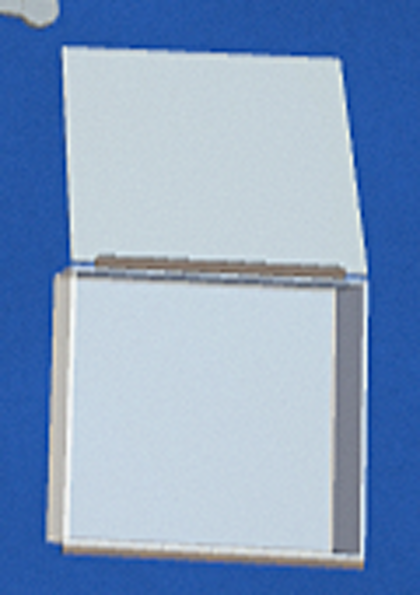

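View pics/c_scene.png

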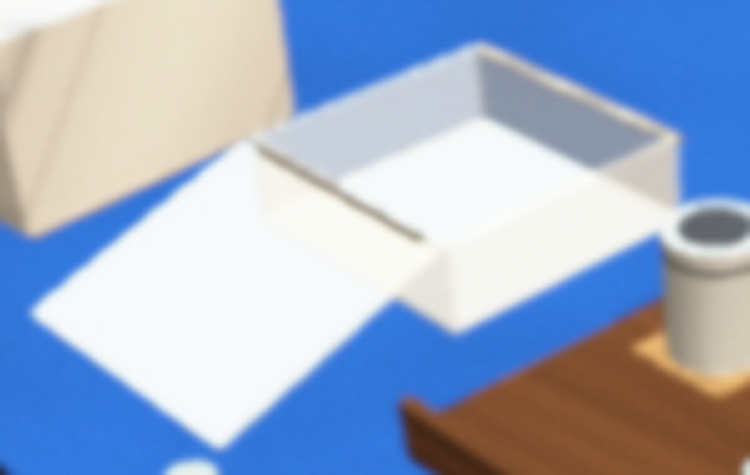

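Run:
```python
import cv2
from h import *
t=cv2.imread("pics/a_top.png")[:,:,::-1];s=cv2.imread("pics/a_scene.png")[:,:,::-1]
a=cv2.resize(t[185:225,252:302],None,fx=8,fy=8,interpolation=cv2.INTER_CUBIC)
b=cv2.resize(s[178:242,345:395],None,fx=8,fy=8,interpolation=cv2.INTER_CUBIC)
o=np.zeros((520,800,3),np.uint8);o[:320,:400]=a;o[:512,400:]=b
cv2.imwrite("pics/d.png",o[:,:,::-1])
print(cast("top",(np.array([(75,272),(366,278),(363,558),(67,550)])+.5)/3.5-.5+[410,110],.055))
```

```text
[[ 0.6058398  -0.22120404  0.055     ]
 [ 0.60503615 -0.39785867  0.055     ]
 [ 0.43567187 -0.3927954   0.055     ]
 [ 0.43682039 -0.21594896  0.055     ]]
```

View pics/d.png

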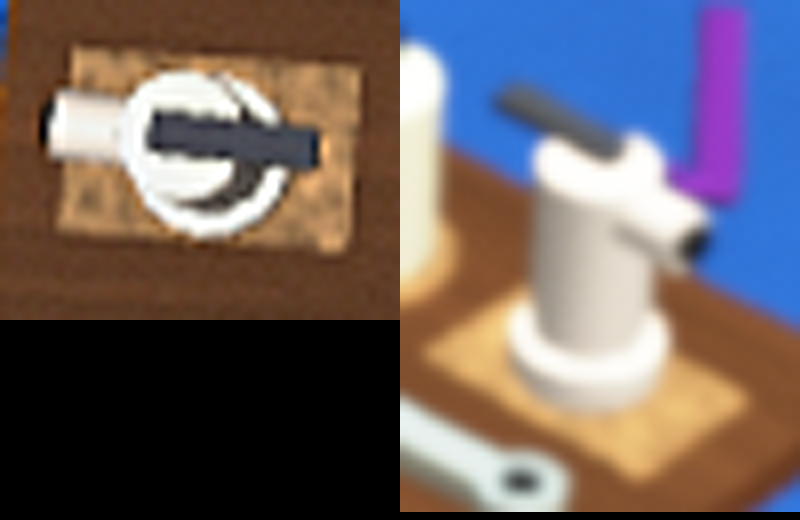

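Request:
carry_out([
  [[0.0, 0.0, 0.0, -0.18], [0.0, 0.0, 0.0, -0.36], [0.0, 0.0, 0.0, -0.55], [0.0, 0.0, 0.0, -0.73], [0.0, 0.0, 0.0, -0.91]],
])

```text
time_s: 0.72
ee_pos: [0.2283, -0.5268, 0.23]
tcp_rot: [0.789, 0.615, 0.001, -0.001]
ft_force: [-0.7, 0.5, 0.9]
grip_width: 0.0854
```

Run:
```python
from h import *
print(cast("top",[(275.06,201.6)],.104),cast("top",[(277.4,203.9)],.046))
```

```text
[[0.56526847 0.10717273 0.104     ]] [[0.56526255 0.10959636 0.046     ]]
```

Request:
carry_out([
  [[0.0, 0.0, 0.0, -0.12], [0.0, 0.0, 0.0, -0.247], [0.0, 0.0, 0.0, -0.247], [0.0, 0.0, 0.0, -0.247], [0.0, 0.0, 0.0, -0.247]],
])

```text
time_s: 1.35
ee_pos: [0.2283, -0.5268, 0.2299]
tcp_rot: [0.707, 0.707, 0.001, -0.001]
ft_force: [0.4, 0.0, -0.4]
grip_width: 0.0854
```

Request:
carry_out([
  [[0.053, 0.028, 0.0, 0.0], [0.106, 0.056, 0.0, 0.0], [0.159, 0.084, 0.0, 0.0], [0.212, 0.112, 0.0, 0.0], [0.265, 0.14, 0.0, 0.0]],
])

```text
time_s: 1.98
ee_pos: [0.369, -0.2601, 0.2308]
tcp_rot: [0.708, 0.707, 0.001, -0.001]
ft_force: [0.8, -0.9, -0.1]
grip_width: 0.0853
```

Request:
carry_out([
  [[0.053, 0.028, 0.0, 0.0], [0.106, 0.056, 0.0, 0.0], [0.159, 0.084, 0.0, 0.0], [0.212, 0.112, 0.01, 0.0], [0.265, 0.14, 0.02, 0.0]],
])

```text
time_s: 2.6
ee_pos: [0.5103, 0.0065, 0.2116]
tcp_rot: [0.708, 0.706, 0.001, -0.0]
ft_force: [1.3, -0.6, 0.2]
grip_width: 0.0853
```

Request:
carry_out([
  [[0.051, 0.028, 0.0, 0.0], [0.102, 0.055, 0.02, 0.0], [0.102, 0.055, 0.03, 0.0], [0.102, 0.055, 0.05, 0.0], [0.102, 0.055, 0.06, 0.0]],
])

```text
time_s: 3.22
ee_pos: [0.5645, 0.1077, 0.1508]
tcp_rot: [0.708, 0.706, 0.0, -0.001]
ft_force: [0.0, 0.7, -0.3]
grip_width: 0.0856
```

Run:
```python
from h import *
s=optics.grab_frame("scene");crop(s,240,120,440,280,4,"pics/e.png")
```

```text
(no output)
```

View pics/e.png

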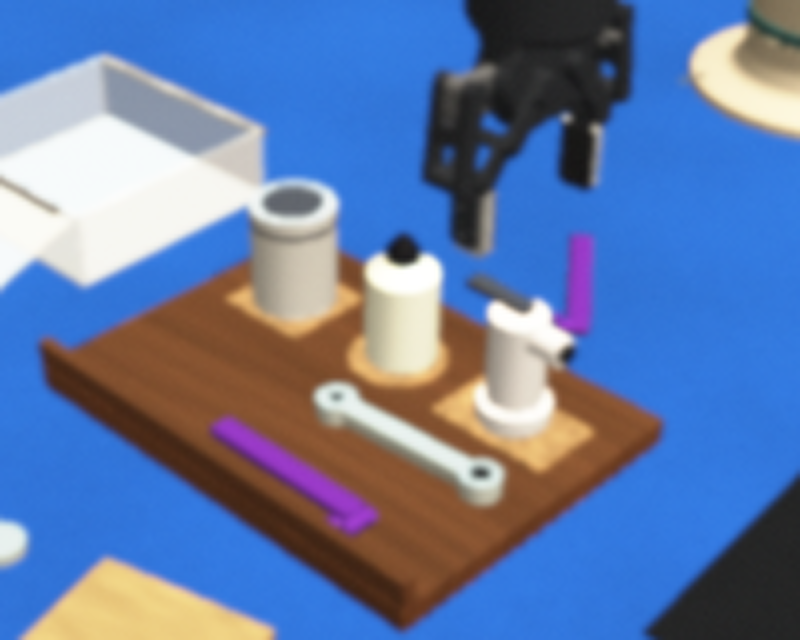

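The fingers straddle the pump head (body px 515,370), with jaws open along x. Now I'll lower.

Request:
carry_out([
  [[0.0, 0.0, 0.03, 0.0], [0.0, 0.001, 0.06, 0.0], [0.0, 0.001, 0.085, 0.0], [0.0, 0.001, 0.098, 0.0], [0.0, 0.001, 0.098, 0.0]],
])

```text
time_s: 3.9
ee_pos: [0.5646, 0.1072, 0.0517]
tcp_rot: [0.708, 0.706, -0.001, -0.001]
ft_force: [-0.2, 0.6, 0.3]
grip_width: 0.0855
```

Request:
carry_out([
  [[0.0, 0.0, 0.0, 0.0], [0.0, 0.0, 0.0, 0.0], [0.0, 0.0, 0.0, 0.0], [0.0, 0.0, 0.0, 0.0], [0.0, 0.0, 0.0, 0.0]],
], fingers=0)

```text
time_s: 4.53
ee_pos: [0.5653, 0.1073, 0.0527]
tcp_rot: [0.708, 0.706, -0.0, -0.001]
ft_force: [-0.6, 0.5, 6.6]
grip_width: 0.0327
```

Request:
carry_out([
  [[0.0, 0.0, -0.005, 0.0], [0.0, 0.0, -0.015, 0.0], [0.0, 0.0, -0.04, 0.0], [0.0, 0.0, -0.08, 0.0], [0.0, 0.0, -0.12, 0.0]],
])

```text
time_s: 5.15
ee_pos: [0.565, 0.1072, 0.1738]
tcp_rot: [0.708, 0.706, -0.0, -0.001]
ft_force: [0.6, 0.4, -2.6]
grip_width: 0.0333
```

Run:
```python
from h import *
s=optics.grab_frame("scene");crop(s,240,120,440,280,4,"pics/f.png")
print(monitor.read_state()['ft_force'],monitor.read_state()['grip_width'])
```

```text
[2.09293977 0.06826638 2.04770639] 0.03259037505023335
```

View pics/f.png

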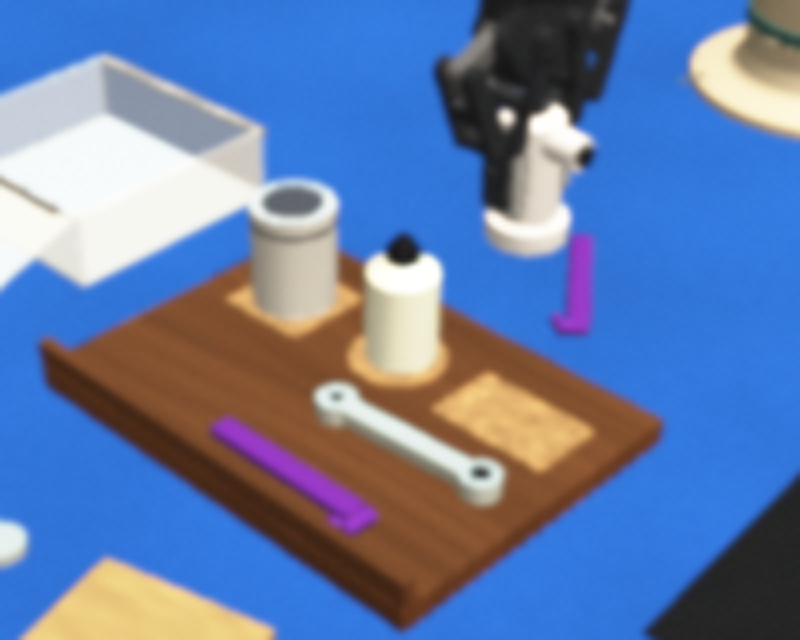

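The pump head is held upright and clear of the shelf. Now I'll take it to the mat.

Request:
carry_out([
  [[0.04, 0.002, 0.0, 0.0], [0.095, 0.004, 0.0, 0.0], [0.15, 0.006, 0.0, 0.0], [0.2, 0.008, 0.0, 0.0], [0.243, 0.01, 0.0, 0.0]],
])

```text
time_s: 5.82
ee_pos: [0.5788, 0.3523, 0.1803]
tcp_rot: [0.708, 0.706, 0.004, 0.002]
ft_force: [0.3, -0.6, -1.3]
grip_width: 0.0326
```

Request:
carry_out([
  [[0.0, 0.0, 0.03, 0.0], [0.0, 0.0, 0.07, 0.0], [0.0, 0.0, 0.11, 0.0], [0.0, 0.0, 0.135, 0.0], [0.0, 0.0, 0.143, 0.0]],
])

```text
time_s: 6.45
ee_pos: [0.5785, 0.3519, 0.0351]
tcp_rot: [0.708, 0.706, 0.001, 0.002]
ft_force: [0.4, 0.5, -1.0]
grip_width: 0.0332
```

Request:
carry_out([
  [[0.0, 0.0, 0.004, 0.0], [0.0, 0.0, 0.008, 0.0], [0.0, 0.0, 0.01, 0.0], [0.0, 0.0, 0.01, 0.0], [0.0, 0.0, 0.01, 0.0]],
])

```text
time_s: 7.08
ee_pos: [0.5788, 0.3521, 0.0256]
tcp_rot: [0.708, 0.706, 0.002, 0.002]
ft_force: [-0.3, 0.4, -1.8]
grip_width: 0.0327
```

Request:
carry_out([
  [[0.0, 0.0, 0.001, 0.0], [0.0, 0.0, 0.0015, 0.0], [0.0, 0.0, 0.0015, 0.0], [0.0, 0.0, 0.0015, 0.0], [0.0, 0.0, 0.0015, 0.0]],
])

```text
time_s: 7.7
ee_pos: [0.579, 0.3522, 0.0248]
tcp_rot: [0.708, 0.706, 0.002, 0.002]
ft_force: [-1.6, -0.2, 4.4]
grip_width: 0.0332
```

Contact (4.4 N). Releasing.

Request:
carry_out([
  [[0.0, 0.0, 0.0, 0.0], [0.0, 0.0, 0.0, 0.0], [0.0, 0.0, 0.0, 0.0], [0.0, 0.0, 0.0, 0.0], [0.0, 0.0, 0.0, 0.0]],
], fingers=1)

```text
time_s: 8.32
ee_pos: [0.579, 0.3522, 0.0247]
tcp_rot: [0.708, 0.706, 0.002, 0.002]
ft_force: [0.1, -0.6, 0.7]
grip_width: 0.0854
```

Request:
carry_out([
  [[0.0, 0.0, -0.02, 0.0], [0.0, 0.0, -0.05, 0.0], [0.0, 0.0, -0.09, 0.0], [0.0, 0.0, -0.12, 0.0], [0.0, 0.0, -0.145, 0.0]],
])

```text
time_s: 8.95
ee_pos: [0.5784, 0.3522, 0.1713]
tcp_rot: [0.708, 0.706, 0.003, 0.002]
ft_force: [0.4, 0.4, 0.0]
grip_width: 0.0856
```

Run:
```python
from h import *
s=optics.grab_frame("scene");crop(s,300,120,540,320,3,"pics/g.png")
```

```text
(no output)
```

View pics/g.png

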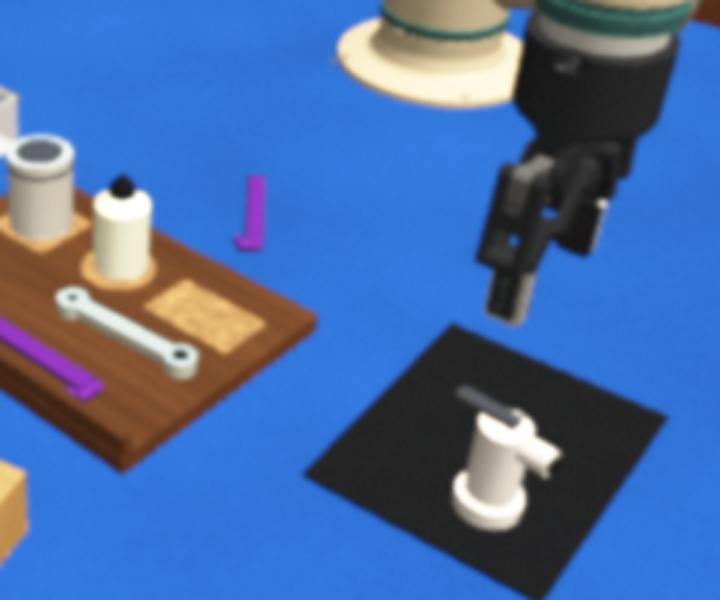

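The pump head stands on the mat (px 490,490). Now the bottle.

Request:
carry_out([
  [[-0.05, -0.002, 0.0, 0.0], [-0.11, -0.005, 0.0, 0.0], [-0.17, -0.008, 0.0, 0.0], [-0.23, -0.012, 0.0, 0.0], [-0.29, -0.016, 0.0, 0.0]],
])

```text
time_s: 9.62
ee_pos: [0.5629, 0.0613, 0.1731]
tcp_rot: [0.708, 0.706, 0.006, 0.003]
ft_force: [1.0, -0.3, -0.2]
grip_width: 0.0854
```

Request:
carry_out([
  [[-0.04, -0.002, 0.0, 0.0], [-0.042, -0.002, 0.02, 0.0], [-0.042, -0.002, 0.03, 0.0], [-0.042, -0.002, 0.03, 0.0], [-0.042, -0.002, 0.03, 0.0]],
])

```text
time_s: 10.25
ee_pos: [0.5615, 0.0201, 0.1432]
tcp_rot: [0.707, 0.707, 0.006, 0.003]
ft_force: [0.7, 1.2, 0.6]
grip_width: 0.0853
```

Request:
carry_out([
  [[0.0, 0.0, 0.03, 0.0], [0.0, 0.0, 0.06, 0.0], [0.0, 0.0, 0.08, 0.0], [0.0, 0.0, 0.089, 0.0], [0.0, 0.0, 0.089, 0.0]],
])

```text
time_s: 10.88
ee_pos: [0.5629, 0.0207, 0.0543]
tcp_rot: [0.707, 0.707, 0.006, 0.003]
ft_force: [0.1, -1.0, -0.4]
grip_width: 0.0854
```

Request:
carry_out([
  [[0.0, 0.0, 0.0, 0.0], [0.0, 0.0, 0.0, 0.0], [0.0, 0.0, 0.0, 0.0], [0.0, 0.0, 0.0, 0.0], [0.0, 0.0, 0.0, 0.0]],
], fingers=0)

```text
time_s: 11.5
ee_pos: [0.5634, 0.0207, 0.0554]
tcp_rot: [0.707, 0.707, 0.006, 0.004]
ft_force: [-1.0, -0.5, 6.9]
grip_width: 0.043
```

Request:
carry_out([
  [[0.0, 0.0, -0.005, 0.0], [0.0, 0.0, -0.02, 0.0], [0.0, 0.0, -0.05, 0.0], [0.0, 0.0, -0.09, 0.0], [0.0, 0.0, -0.12, 0.0]],
])

```text
time_s: 12.12
ee_pos: [0.5622, 0.0202, 0.178]
tcp_rot: [0.707, 0.707, 0.007, 0.005]
ft_force: [0.4, 0.1, -1.3]
grip_width: 0.0425
```

Run:
```python
from h import *
s=optics.grab_frame("scene");crop(s,240,120,440,280,4,"pics/h.png")
print(monitor.read_state()['joint_pos'])
```

```text
[-0.09093267  0.27966335  1.62668549  0.00527899  1.21146601 -0.09239331]
```

View pics/h.png

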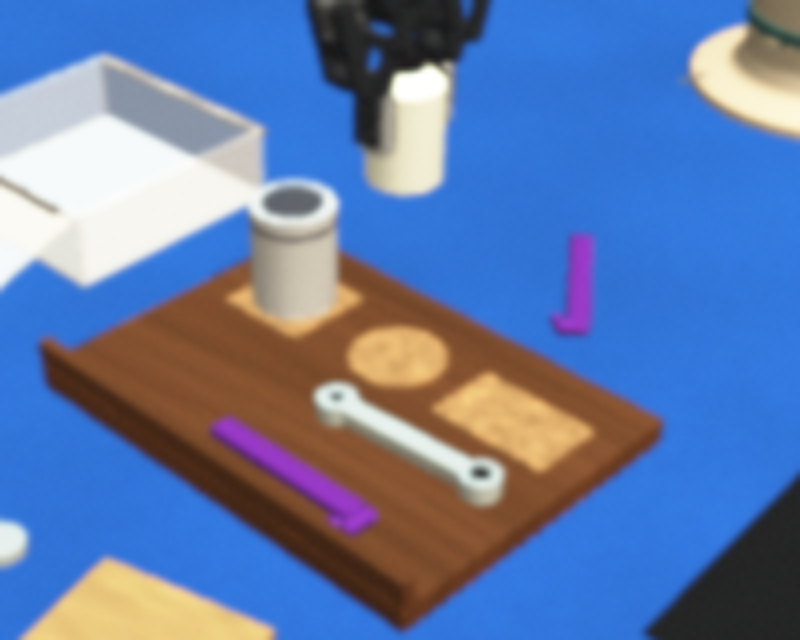

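The bottle is held upright. Now to the mat.

Request:
carry_out([
  [[0.03, -0.008, 0.0, 0.0], [0.085, -0.024, 0.0, 0.0], [0.14, -0.039, 0.0, 0.0], [0.195, -0.054, 0.0, 0.0], [0.25, -0.07, 0.0, 0.0]],
])

```text
time_s: 12.8
ee_pos: [0.4939, 0.2717, 0.1814]
tcp_rot: [0.707, 0.707, 0.01, 0.008]
ft_force: [0.4, 0.2, -0.5]
grip_width: 0.0423
```

Request:
carry_out([
  [[0.055, -0.015, 0.0, 0.0], [0.1, -0.028, 0.01, 0.0], [0.1, -0.028, 0.03, 0.0], [0.1, -0.028, 0.06, 0.0], [0.1, -0.028, 0.09, 0.0]],
])

```text
time_s: 13.42
ee_pos: [0.4681, 0.3724, 0.0905]
tcp_rot: [0.707, 0.707, 0.01, 0.008]
ft_force: [0.4, -1.0, -1.3]
grip_width: 0.0424
```

Request:
carry_out([
  [[0.0, 0.0, 0.01, 0.0], [0.0, 0.0, 0.02, 0.0], [0.0, 0.0, 0.03, 0.0], [0.0, 0.0, 0.04, 0.0], [0.0, 0.0, 0.055, 0.0]],
])

```text
time_s: 14.05
ee_pos: [0.4701, 0.3728, 0.0355]
tcp_rot: [0.707, 0.707, 0.011, 0.008]
ft_force: [-0.1, 0.3, -1.0]
grip_width: 0.0426
```

Request:
carry_out([
  [[0.0, 0.0, 0.006, 0.0], [0.0, 0.0, 0.007, 0.0], [0.0, 0.0, 0.008, 0.0], [0.0, 0.0, 0.008, 0.0], [0.0, 0.0, 0.008, 0.0]],
])

```text
time_s: 14.68
ee_pos: [0.4705, 0.373, 0.0278]
tcp_rot: [0.707, 0.707, 0.011, 0.008]
ft_force: [-0.0, 0.4, -0.6]
grip_width: 0.0427
```

Request:
carry_out([
  [[0.0, 0.0, 0.001, 0.0], [0.0, 0.0, 0.0015, 0.0], [0.0, 0.0, 0.0015, 0.0], [0.0, 0.0, 0.0015, 0.0], [0.0, 0.0, 0.0015, 0.0]],
])

```text
time_s: 15.3
ee_pos: [0.4705, 0.373, 0.0276]
tcp_rot: [0.707, 0.707, 0.012, 0.008]
ft_force: [-1.8, -1.0, 7.1]
grip_width: 0.0424
```

Request:
carry_out([
  [[0.0, 0.0, 0.0, 0.0], [0.0, 0.0, 0.0, 0.0], [0.0, 0.0, 0.0, 0.0], [0.0, 0.0, 0.0, 0.0], [0.0, 0.0, 0.0, 0.0]],
], fingers=1)

```text
time_s: 15.92
ee_pos: [0.4705, 0.373, 0.0275]
tcp_rot: [0.707, 0.707, 0.012, 0.008]
ft_force: [-0.5, -0.7, 0.4]
grip_width: 0.0855
```

Request:
carry_out([
  [[0.0, 0.0, -0.02, 0.0], [0.0, 0.0, -0.06, 0.0], [0.0, 0.0, -0.12, 0.0], [0.0, 0.0, -0.14, 0.0], [0.0, 0.0, -0.14, 0.0]],
])

```text
time_s: 16.55
ee_pos: [0.4675, 0.373, 0.1694]
tcp_rot: [0.707, 0.707, 0.014, 0.009]
ft_force: [0.4, 0.5, -0.6]
grip_width: 0.0855
```

Run:
```python
from h import *
s=optics.grab_frame("scene");crop(s,300,120,540,320,3,"pics/i.png")
S=monitor.read_state();print(S['joint_pos'],S['tcp_rot'],R.from_quat(S['tcp_rot']).as_matrix()[:,2],S['ee_pos'])
```

```text
[ 0.56368441  0.33599733  1.580154   -0.011667    1.19837506  0.56775992] [0.70702345 0.70703952 0.01201708 0.00827946] [ 0.02870052  0.00528555 -0.99957408] [0.46653088 0.37230721 0.16755465]
```

View pics/i.png

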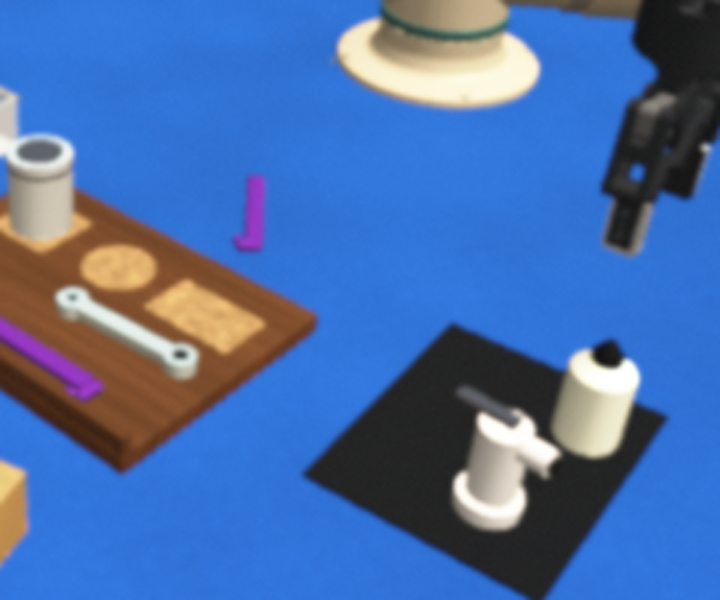

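Request:
carry_out([
  [[-0.055, 0.011, 0.0, 0.0], [-0.115, 0.024, -0.01, 0.0], [-0.175, 0.036, -0.02, 0.0], [-0.235, 0.049, -0.03, 0.0], [-0.295, 0.061, -0.04, 0.0]],
])

```text
time_s: 17.23
ee_pos: [0.5255, 0.0752, 0.2058]
tcp_rot: [0.707, 0.707, 0.011, 0.007]
ft_force: [0.8, 0.3, -0.5]
grip_width: 0.0853
```

Request:
carry_out([
  [[-0.055, 0.011, 0.0, 0.0], [-0.11, 0.023, 0.0, 0.0], [-0.145, 0.031, 0.0, 0.0], [-0.145, 0.03, 0.01, 0.0], [-0.145, 0.029, 0.07, 0.0]],
])

```text
time_s: 17.85
ee_pos: [0.5586, -0.0699, 0.1365]
tcp_rot: [0.707, 0.707, 0.013, 0.01]
ft_force: [0.5, 0.2, -1.3]
grip_width: 0.0852
```

Request:
carry_out([
  [[0.0, 0.0, 0.0, 0.0], [0.0, 0.0, 0.0, 0.0], [0.0, 0.0, 0.0, 0.0], [0.0, 0.0, 0.0, 0.0], [0.0, 0.0, 0.0, 0.0]],
])

```text
time_s: 18.48
ee_pos: [0.5591, -0.0699, 0.1375]
tcp_rot: [0.707, 0.707, 0.013, 0.01]
ft_force: [-0.8, 0.2, 0.5]
grip_width: 0.0861
```

Request:
carry_out([
  [[0.0, 0.0, 0.0, 0.0], [0.0, 0.0, 0.0, 0.0], [0.0, 0.0, 0.0, 0.0], [0.0, 0.0, 0.0, 0.0], [0.0, 0.0, -0.06, 0.0]],
])

```text
time_s: 19.1
ee_pos: [0.5537, -0.0693, 0.1934]
tcp_rot: [0.707, 0.707, 0.01, 0.005]
ft_force: [0.5, -0.1, 0.3]
grip_width: 0.0854
```

Request:
carry_out([
  [[0.0, 0.0, 0.0, 0.0], [0.0, 0.0, 0.0, 0.0], [0.0, 0.0, 0.0, 0.0], [0.0, 0.0, 0.0, 0.0], [0.0, 0.0, -0.06, 0.0]],
])

```text
time_s: 19.73
ee_pos: [0.5489, -0.0689, 0.2483]
tcp_rot: [0.707, 0.707, 0.007, -0.001]
ft_force: [0.7, 0.2, 0.1]
grip_width: 0.0853
```

Request:
carry_out([
  [[-0.001, 0.004, 0.02, 0.0], [-0.002, 0.008, 0.06, 0.0], [-0.003, 0.008, 0.1, 0.0], [-0.003, 0.008, 0.13, 0.0], [-0.003, 0.008, 0.135, 0.0]],
])

```text
time_s: 20.35
ee_pos: [0.5562, -0.07, 0.1108]
tcp_rot: [0.707, 0.707, 0.005, -0.003]
ft_force: [0.6, -0.2, 0.3]
grip_width: 0.0856
```

Run:
```python
from h import *
S=monitor.read_state();print(S['tcp_rot'],R.from_quat(S['tcp_rot']).as_matrix()[:,2],S['ee_pos'])
```

```text
[ 0.70747399  0.7067131   0.00523638 -0.00311944] [ 0.00300011  0.01181507 -0.9999257 ] [ 0.55615856 -0.06999598  0.11078059]
```

Request:
carry_out([
  [[0.0, 0.002, 0.02, 0.0], [0.0, 0.002, 0.04, 0.0], [0.0, 0.002, 0.052, 0.0], [0.0, 0.002, 0.057, 0.0], [0.0, 0.002, 0.057, 0.0]],
])

```text
time_s: 20.98
ee_pos: [0.5587, -0.0694, 0.0541]
tcp_rot: [0.707, 0.707, 0.005, -0.003]
ft_force: [-0.3, -0.5, -0.1]
grip_width: 0.0852
```

Request:
carry_out([
  [[0.0, 0.0, 0.0, 0.0], [0.0, 0.0, 0.0, 0.0], [0.0, 0.0, 0.0, 0.0], [0.0, 0.0, 0.0, 0.0], [0.0, 0.0, 0.0, 0.0]],
], fingers=0)

```text
time_s: 21.6
ee_pos: [0.5594, -0.0696, 0.0552]
tcp_rot: [0.707, 0.707, 0.006, -0.002]
ft_force: [-1.0, -0.4, 6.0]
grip_width: 0.0531
```

Request:
carry_out([
  [[0.0, 0.0, -0.005, 0.0], [0.0, 0.0, -0.02, 0.0], [0.0, 0.0, -0.06, 0.0], [0.0, 0.0, -0.1, 0.0], [0.0, 0.0, -0.13, 0.0]],
])

```text
time_s: 22.22
ee_pos: [0.5591, -0.0712, 0.1878]
tcp_rot: [0.707, 0.707, 0.007, -0.001]
ft_force: [0.4, -0.3, -1.6]
grip_width: 0.0528
```

Request:
carry_out([
  [[0.03, -0.008, 0.0, 0.0], [0.085, -0.023, 0.0, 0.0], [0.14, -0.037, 0.0, 0.0], [0.195, -0.051, 0.0, 0.0], [0.25, -0.066, 0.0, 0.0]],
])

```text
time_s: 22.85
ee_pos: [0.4927, 0.1805, 0.1907]
tcp_rot: [0.708, 0.707, 0.007, -0.001]
ft_force: [0.7, 0.3, -0.5]
grip_width: 0.0531
```

Request:
carry_out([
  [[0.055, -0.015, 0.0, 0.0], [0.1, -0.027, 0.01, 0.0], [0.102, -0.027, 0.03, 0.0], [0.102, -0.027, 0.06, 0.0], [0.102, -0.027, 0.09, 0.0]],
])

```text
time_s: 23.48
ee_pos: [0.4666, 0.2839, 0.1016]
tcp_rot: [0.707, 0.707, 0.007, -0.001]
ft_force: [0.8, 0.3, -1.4]
grip_width: 0.053
```

Release height is about .0552−.032+.004 = .027.

Request:
carry_out([
  [[0.0, 0.0, 0.02, 0.0], [0.0, 0.0, 0.045, 0.0], [0.0, 0.0, 0.065, 0.0], [0.0, 0.0, 0.073, 0.0], [0.0, 0.0, 0.073, 0.0]],
])

```text
time_s: 24.1
ee_pos: [0.4673, 0.2848, 0.0288]
tcp_rot: [0.707, 0.707, 0.007, -0.001]
ft_force: [0.9, 0.3, -1.1]
grip_width: 0.0529
```

Request:
carry_out([
  [[0.0, 0.0, 0.001, 0.0], [0.0, 0.0, 0.002, 0.0], [0.0, 0.0, 0.0025, 0.0], [0.0, 0.0, 0.0025, 0.0], [0.0, 0.0, 0.0025, 0.0]],
])

```text
time_s: 24.72
ee_pos: [0.4679, 0.285, 0.0273]
tcp_rot: [0.707, 0.707, 0.008, -0.0]
ft_force: [-0.7, -0.2, 5.8]
grip_width: 0.0528
```

Request:
carry_out([
  [[0.0, 0.0, 0.0, 0.0], [0.0, 0.0, 0.0, 0.0], [0.0, 0.0, 0.0, 0.0], [0.0, 0.0, 0.0, 0.0], [0.0, 0.0, 0.0, 0.0]],
], fingers=1)

```text
time_s: 25.35
ee_pos: [0.4678, 0.285, 0.0272]
tcp_rot: [0.707, 0.707, 0.008, -0.0]
ft_force: [-0.7, -1.0, -0.6]
grip_width: 0.0856
```

Request:
carry_out([
  [[0.0, 0.0, -0.02, 0.0], [0.0, 0.0, -0.06, 0.0], [0.0, 0.0, -0.09, 0.0], [0.0, 0.0, -0.12, 0.0], [0.0, 0.0, -0.16, 0.0]],
])

```text
time_s: 25.98
ee_pos: [0.4654, 0.2828, 0.1875]
tcp_rot: [0.707, 0.707, 0.007, -0.001]
ft_force: [1.0, 0.7, -0.9]
grip_width: 0.0853
```

Request:
carry_out([
  [[-0.03, 0.024, -0.01, 0.0], [-0.075, 0.06, -0.02, 0.0], [-0.12, 0.096, -0.02, 0.0], [-0.165, 0.13, -0.02, 0.0], [-0.204, 0.16, -0.02, 0.0]],
], fingers=0.45)

```text
time_s: 26.6
ee_pos: [0.6261, 0.0766, 0.2066]
tcp_rot: [0.708, 0.707, 0.007, -0.001]
ft_force: [1.1, 0.3, 0.9]
grip_width: 0.0386
```

Run:
```python
from h import *
s=optics.grab_frame("scene");crop(s,240,120,500,300,3,"pics/j.png")
t=optics.grab_frame("top");crop(t,140,120,400,280,3,"pics/j2.png")
S=monitor.read_state();print(S['tcp_rot'],R.from_quat(S['tcp_rot']).as_matrix()[:,2],S['ee_pos'],S['grip_width'])
```

```text
[0.70897547 0.70519989 0.00679579 0.00084995] [ 0.01083487  0.00837959 -0.99990619] [0.62821469 0.07390967 0.20600509] 0.038257813567026074
```

View pics/j.png

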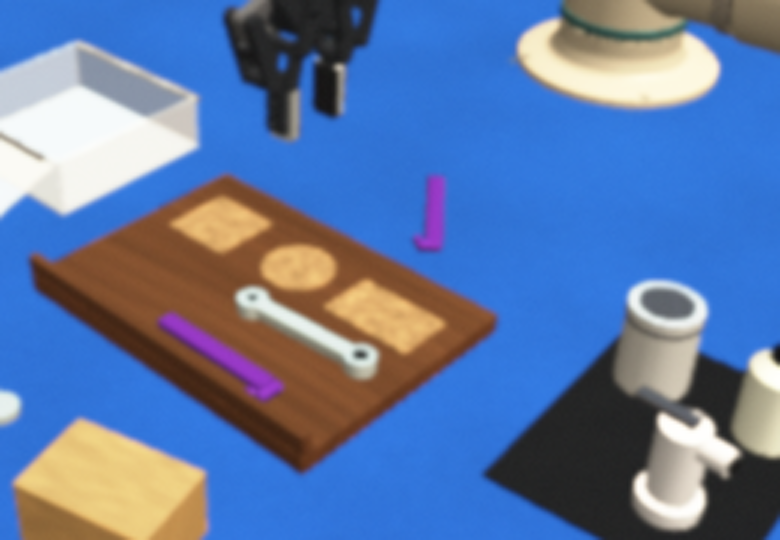

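View pics/j2.png

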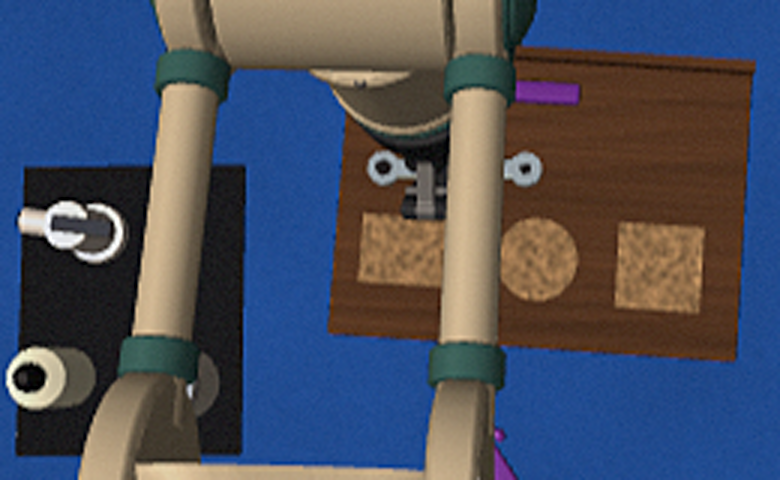

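All three stand on the mat, and the pads and wrench are in the clear. Now I'll lower onto the wrench.

Request:
carry_out([
  [[0.003, -0.001, 0.02, 0.0], [0.006, -0.002, 0.06, 0.0], [0.006, -0.002, 0.1, 0.0], [0.006, -0.002, 0.125, 0.0], [0.006, -0.002, 0.13, 0.0]],
])

```text
time_s: 27.32
ee_pos: [0.6256, 0.0816, 0.074]
tcp_rot: [0.709, 0.705, 0.005, -0.001]
ft_force: [0.2, -0.7, -0.1]
grip_width: 0.0387
```

Run:
```python
from h import *
s=optics.grab_frame("scene");crop(s,260,150,420,270,5,"pics/k.png")
S=monitor.read_state();print(S['tcp_rot'],R.from_quat(S['tcp_rot']).as_matrix()[:,2],S['ee_pos'],S['grip_width'])
```

```text
[ 7.08832515e-01  7.05352792e-01  5.81805619e-03 -2.33921060e-04] [ 0.00791806  0.00853919 -0.99993219] [0.62648321 0.0815025  0.07471552] 0.03828203641732808
```

View pics/k.png

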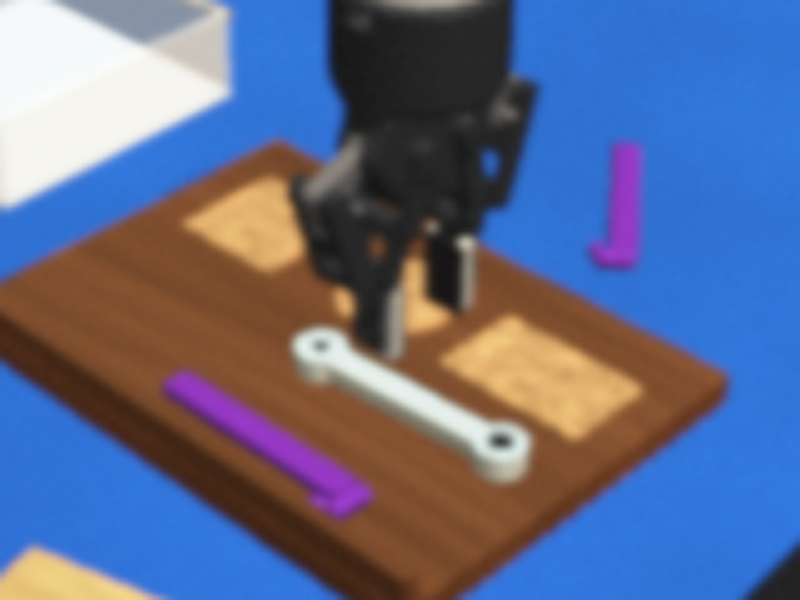

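The fingers straddle the bar near its middle, with the purple lever clear. Now down.

Request:
carry_out([
  [[0.0, 0.002, 0.01, 0.0], [0.0, 0.002, 0.025, 0.0], [0.0, 0.002, 0.035, 0.0], [0.0, 0.002, 0.04, 0.0], [0.0, 0.002, 0.04, 0.0]],
])

```text
time_s: 28.0
ee_pos: [0.6286, 0.0818, 0.0343]
tcp_rot: [0.709, 0.705, 0.006, -0.001]
ft_force: [-0.9, 0.6, 0.6]
grip_width: 0.0386
```

Request:
carry_out([
  [[0.0, 0.0, 0.0, 0.0], [0.0, 0.0, 0.0, 0.0], [0.0, 0.0, 0.0, 0.0], [0.0, 0.0, 0.0, 0.0], [0.0, 0.0, 0.0, 0.0]],
], fingers=0)

```text
time_s: 28.62
ee_pos: [0.629, 0.0818, 0.0349]
tcp_rot: [0.709, 0.705, 0.006, -0.0]
ft_force: [-0.1, -0.1, 4.2]
grip_width: 0.012
```

Request:
carry_out([
  [[0.0, 0.0, -0.005, 0.0], [0.0, 0.0, -0.02, 0.0], [0.0, 0.0, -0.05, 0.0], [0.0, 0.0, -0.08, 0.0], [0.0, 0.0, -0.11, 0.0]],
])

```text
time_s: 29.25
ee_pos: [0.628, 0.0809, 0.1465]
tcp_rot: [0.709, 0.705, 0.006, -0.0]
ft_force: [-0.1, -0.0, -0.7]
grip_width: 0.0118
```

Run:
```python
from h import *
s=optics.grab_frame("scene");crop(s,240,120,500,300,3,"pics/l.png")
S=monitor.read_state();print(S['tcp_rot'],R.from_quat(S['tcp_rot']).as_matrix()[:,2],S['ee_pos'],S['grip_width'])
```

```text
[0.7088163  0.70533126 0.00891933 0.00277664] [ 0.01656124  0.00864591 -0.99982547] [0.6305507  0.08089936 0.15108695] 0.011722515593633402
```

View pics/l.png

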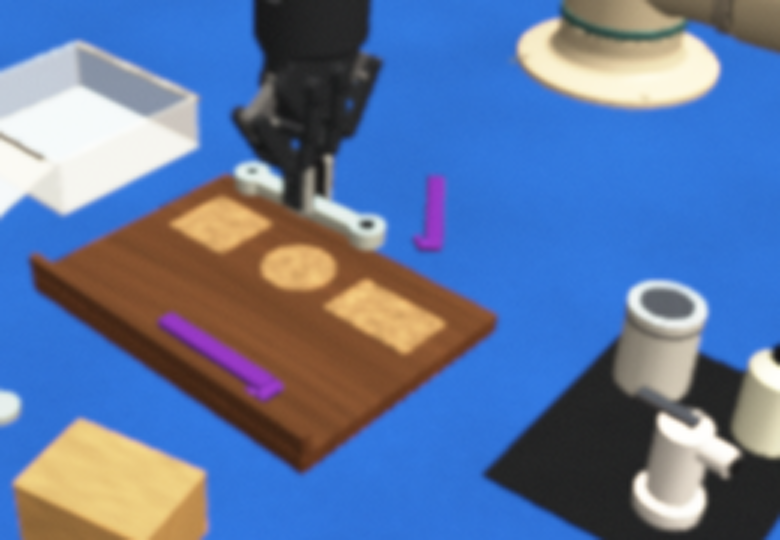

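Run:
```python
from h import *
for i in range(3): s=optics.grab_frame("scene")
S=monitor.read_state();print(S['tcp_rot'],R.from_quat(S['tcp_rot']).as_matrix()[:,2],S['ee_pos'],S['grip_width'])
```

```text
[7.08850774e-01 7.05330113e-01 6.31951270e-03 2.75678019e-04] [ 0.00934807  0.00852386 -0.99991998] [0.62812043 0.08084506 0.14546285] 0.011500512830433731
```

Request:
carry_out([
  [[-0.03, -0.008, 0.0, 0.0], [-0.085, -0.024, 0.0, 0.0], [-0.14, -0.04, 0.0, 0.0], [-0.195, -0.055, 0.0, 0.0], [-0.25, -0.071, 0.0, 0.0]],
])

```text
time_s: 30.08
ee_pos: [0.5543, -0.1699, 0.141]
tcp_rot: [0.709, 0.705, 0.006, -0.001]
ft_force: [1.1, -0.4, 0.0]
grip_width: 0.0121
```

Request:
carry_out([
  [[-0.055, -0.016, 0.0, 0.0], [-0.105, -0.03, 0.0, 0.0], [-0.135, -0.038, 0.0, 0.0], [-0.137, -0.038, 0.0, 0.0], [-0.137, -0.038, 0.01, 0.0]],
])

```text
time_s: 30.7
ee_pos: [0.5157, -0.3061, 0.1286]
tcp_rot: [0.709, 0.705, 0.006, -0.002]
ft_force: [-0.3, -0.1, -0.8]
grip_width: 0.0118
```

Request:
carry_out([
  [[0.0, 0.003, 0.02, 0.0], [0.0, 0.004, 0.05, 0.0], [0.0, 0.004, 0.08, 0.0], [0.0, 0.004, 0.105, 0.0], [0.0, 0.004, 0.11, 0.0]],
])

```text
time_s: 31.32
ee_pos: [0.519, -0.302, 0.0161]
tcp_rot: [0.708, 0.706, 0.006, -0.005]
ft_force: [0.3, -0.5, 0.0]
grip_width: 0.0118
```

Request:
carry_out([
  [[0.0, 0.0, 0.003, 0.0], [0.0, 0.0, 0.006, 0.0], [0.0, 0.0, 0.008, 0.0], [0.0, 0.0, 0.008, 0.0], [0.0, 0.0, 0.008, 0.0]],
])

```text
time_s: 31.95
ee_pos: [0.5192, -0.3021, 0.0084]
tcp_rot: [0.708, 0.706, 0.006, -0.004]
ft_force: [-0.4, -0.5, -0.8]
grip_width: 0.0118
```

Request:
carry_out([
  [[0.0, 0.0, 0.001, 0.0], [0.0, 0.0, 0.0015, 0.0], [0.0, 0.0, 0.0015, 0.0], [0.0, 0.0, 0.0015, 0.0], [0.0, 0.0, 0.0015, 0.0]],
])

```text
time_s: 32.58
ee_pos: [0.5193, -0.3022, 0.0079]
tcp_rot: [0.708, 0.706, 0.006, -0.004]
ft_force: [-0.7, 0.7, 5.6]
grip_width: 0.012
```

Request:
carry_out([
  [[0.0, 0.0, 0.0, 0.0], [0.0, 0.0, 0.0, 0.0], [0.0, 0.0, 0.0, 0.0], [0.0, 0.0, 0.0, 0.0], [0.0, 0.0, 0.0, 0.0]],
], fingers=0.45)

```text
time_s: 33.2
ee_pos: [0.5193, -0.3022, 0.0077]
tcp_rot: [0.708, 0.706, 0.006, -0.004]
ft_force: [-1.2, -0.6, 0.2]
grip_width: 0.0387
```

Request:
carry_out([
  [[0.0, 0.0, -0.02, 0.0], [0.0, 0.0, -0.06, 0.0], [0.0, 0.0, -0.1, 0.0], [0.0, 0.0, -0.13, 0.0], [0.0, 0.0, -0.16, 0.0]],
])

```text
time_s: 33.83
ee_pos: [0.5187, -0.3044, 0.1689]
tcp_rot: [0.708, 0.706, 0.006, -0.004]
ft_force: [0.3, -0.1, -0.5]
grip_width: 0.0385
```

Request:
carry_out([
  [[0.05, 0.0, 0.0, 0.0], [0.11, 0.0, 0.0, 0.0], [0.17, 0.0, 0.0, 0.0], [0.22, -0.01, 0.0, 0.0], [0.25, -0.02, 0.0, 0.0]],
], fingers=1)

```text
time_s: 34.45
ee_pos: [0.4988, -0.0519, 0.1723]
tcp_rot: [0.708, 0.706, 0.006, -0.004]
ft_force: [0.1, 0.1, 0.1]
grip_width: 0.0854
```

Run:
```python
from h import *
s=optics.grab_frame("scene");crop(s,170,100,430,280,3,"pics/m.png")
t=optics.grab_frame("top");cv2.imwrite("pics/m_full.png",t[:,:,::-1]);crop(t,130,120,530,280,2,"pics/m2.png")
S=monitor.read_state();print(S['tcp_rot'],R.from_quat(S['tcp_rot']).as_matrix()[:,2],S['ee_pos'],S['grip_width'])
```

```text
[ 0.70712513  0.70704677  0.00605831 -0.00471363] [ 0.00190246  0.01523327 -0.99988216] [ 0.49789517 -0.05122287  0.1723632 ] 0.08541632464438591
```

View pics/m.png

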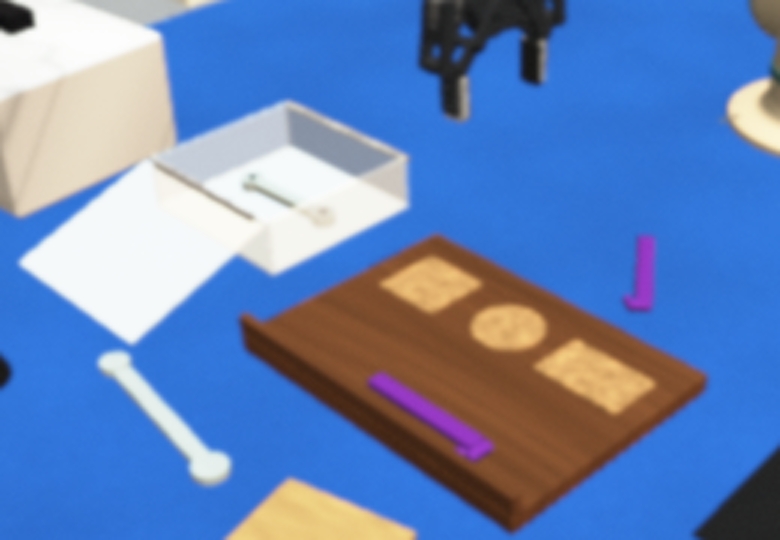

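View pics/m2.png

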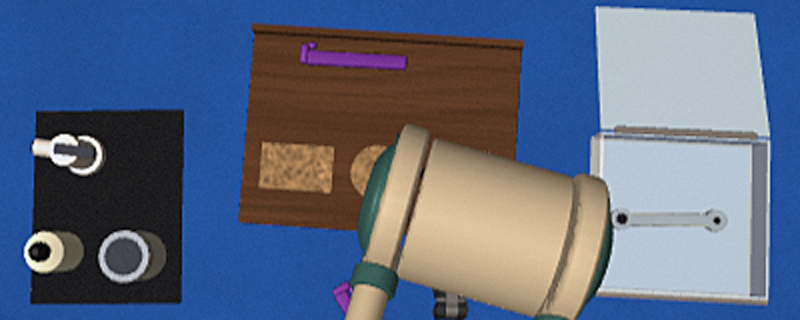

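The wrench lies flat in the tub (px 570–670 in the top view). I'll refine the pad centres and the object positions on the mat.

Run:
```python
from h import *
np.set_printoptions(precision=4,suppress=True)
def cork(im):
    h=cv2.cvtColor(im,cv2.COLOR_BGR2HSV);return cv2.inRange(h,(8,60,140),(25,200,255))
j=cv2.imread("pics/j2.png");m=cork(j);m=cv2.morphologyEx(m,cv2.MORPH_CLOSE,np.ones((7,7)));m=cv2.morphologyEx(m,cv2.MORPH_OPEN,np.ones((7,7)))
for c in cv2.findContours(m,0,2)[0]:
    if 2000<cv2.contourArea(c)<12000:
        rr=cv2.minAreaRect(c);M=cv2.moments(c);ce=np.array([M['m10'],M['m01']])/M['m00'];print('j2',rr,cast("top",[(ce+.5)/3-.5+[140,120]],.032)[0], cast("top",[(np.array(rr[0])+.5)/3-.5+[140,120]],.032)[0])
a=cv2.imread("pics/m_full.png");m=cork(a);m=cv2.morphologyEx(m,cv2.MORPH_CLOSE,np.ones((3,3)))
for c in cv2.findContours(m,0,2)[0]:
    if 200<cv2.contourArea(c)<2000: 
        M=cv2.moments(c);ce=np.array([M['m10'],M['m01']])/M['m00'];print('full',cv2.minAreaRect(c),cast("top",[ce],.032)[0])
t=a[170:275,130:230];cv2.imwrite("pics/n.png",cv2.resize(t,None,fx=5.5,fy=5.5,interpolation=cv2.INTER_CUBIC))
```

```text
j2 ((304.0, 441.5), (75.0, 338.0), 90.0) [0.4156 0.1515 0.032 ] [0.4272 0.1871 0.032 ]
j2 ((107.69230651855469, 440.0384826660156), (43.34166717529297, 87.6639175415039), 11.309932708740234) [0.4249 0.3307 0.032 ] [0.4253 0.3311 0.032 ]
j2 ((659.04248046875, 266.9720153808594), (84.25041198730469, 83.57820129394531), 3.5035319328308105) [ 0.5589 -0.0691  0.032 ] [ 0.559  -0.0693  0.032 ]
j2 ((538.0, 259.5), (79.0, 74.0), 90.0) [0.5631 0.0201 0.032 ] [0.563  0.0194 0.032 ]
j2 ((167.21388244628906, 209.8131561279297), (41.035430908203125, 254.5801544189453), 6.581944942474365) [0.594  0.2948 0.032 ] [0.5951 0.295  0.032 ]
j2 ((326.0, 21.0), (42.0, 232.0), 90.0) [0.7406 0.1792 0.032 ] [0.7392 0.1818 0.032 ]
full ((278.4770812988281, 387.7431640625), (15.899917602539062, 28.16009521484375), 16.699243545532227) [0.1721 0.1001 0.032 ]
full ((397.656005859375, 332.39202880859375), (16.815231323242188, 88.3694076538086), 10.304845809936523) [ 0.294  -0.1542  0.032 ]
full ((302.10992431640625, 304.3905944824219), (15.640312194824219, 87.20764923095703), 15.668160438537598) [0.3483 0.0517 0.032 ]
full ((277.6614990234375, 203.0774383544922), (36.05330276489258, 22.416902542114258), 3.8140745162963867) [0.5681 0.1106 0.032 ]
full ((327.603759765625, 218.38677978515625), (13.736054420471191, 68.54290771484375), 15.945395469665527) [0.5337 0.0009 0.032 ]
full ((284.86798095703125, 80.52400207519531), (30.32108497619629, 44.63192367553711), 79.69515228271484) [0.8473 0.1024 0.032 ]
```

View pics/n.png

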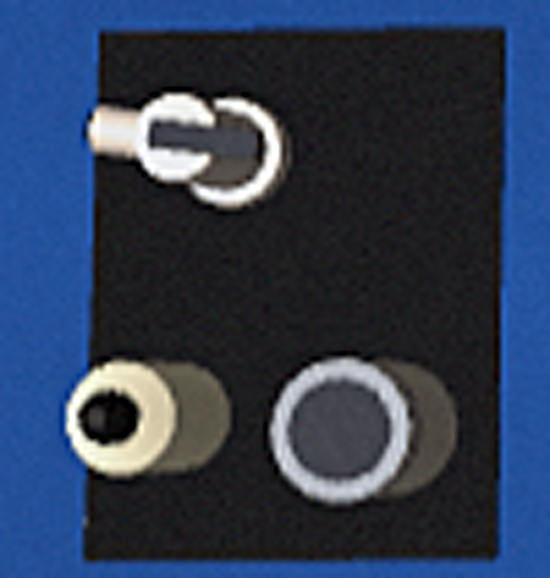

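Run:
```python
from h import *
f=lambda x,y:[(130+(x+.5)/5.5-.5,170+(y+.5)/5.5-.5)]
print('tin',cast("top",f(341,429),.074),'bottle cap',cast("top",f(108,415),.086),'shoulder',cast("top",f(121,418),.064),'pump top',cast("top",f(184,138),.076),'foot',cast("top",f(229,152),.018))
```

```text
tin [[0.46767373 0.28448186 0.074     ]] bottle cap [[0.47145206 0.36986884 0.086     ]] shoulder [[0.4700448  0.37368942 0.064     ]] pump top [[0.57833357 0.3501495  0.076     ]] foot [[0.57846041 0.35345609 0.018     ]]
```

Request:
carry_out([
  [[0.05, -0.005, 0.0, 0.0], [0.11, -0.01, 0.0, 0.0], [0.17, -0.015, 0.0, 0.0], [0.23, -0.02, 0.0, 0.0], [0.29, -0.025, 0.0, 0.0]],
])

```text
time_s: 35.17
ee_pos: [0.4736, 0.24, 0.1769]
tcp_rot: [0.707, 0.707, 0.006, -0.004]
ft_force: [0.8, -0.5, 0.4]
grip_width: 0.0855
```

Request:
carry_out([
  [[0.04, -0.003, 0.01, 0.0], [0.044, -0.004, 0.03, 0.0], [0.044, -0.004, 0.05, 0.0], [0.044, -0.004, 0.06, 0.0], [0.044, -0.004, 0.06, 0.0]],
])

```text
time_s: 35.8
ee_pos: [0.47, 0.2842, 0.117]
tcp_rot: [0.708, 0.707, 0.006, -0.004]
ft_force: [-0.0, 0.5, 0.3]
grip_width: 0.0853
```

Request:
carry_out([
  [[0.0, -0.002, 0.03, 0.0], [-0.001, -0.002, 0.06, 0.0], [-0.001, -0.002, 0.08, 0.0], [-0.001, -0.002, 0.089, 0.0], [-0.001, -0.002, 0.089, 0.0]],
])

```text
time_s: 36.42
ee_pos: [0.4687, 0.2844, 0.0282]
tcp_rot: [0.708, 0.706, 0.006, -0.004]
ft_force: [0.9, -0.2, 1.2]
grip_width: 0.0852
```

Request:
carry_out([
  [[0.0, 0.0, 0.0, 0.0], [0.0, 0.0, 0.0, 0.0], [0.0, 0.0, 0.0, 0.0], [0.0, 0.0, 0.0, 0.0], [0.0, 0.0, 0.0, 0.0]],
], fingers=0)

```text
time_s: 37.05
ee_pos: [0.4695, 0.2848, 0.0295]
tcp_rot: [0.708, 0.706, 0.007, -0.004]
ft_force: [0.4, -0.1, 6.4]
grip_width: 0.0529
```

Request:
carry_out([
  [[0.0, 0.0, -0.005, 0.0], [0.0, 0.0, -0.025, 0.0], [0.0, 0.0, -0.065, 0.0], [0.0, 0.0, -0.11, 0.0], [0.0, 0.0, -0.15, 0.0]],
])

```text
time_s: 37.67
ee_pos: [0.4686, 0.2824, 0.1811]
tcp_rot: [0.708, 0.706, 0.007, -0.004]
ft_force: [0.7, -1.1, -0.8]
grip_width: 0.0528
```

Request:
carry_out([
  [[-0.03, 0.008, 0.0, 0.0], [-0.085, 0.022, 0.0, 0.0], [-0.14, 0.036, 0.0, 0.0], [-0.195, 0.05, 0.0, 0.0], [-0.25, 0.065, 0.0, 0.0]],
])

```text
time_s: 38.3
ee_pos: [0.5331, 0.0307, 0.1777]
tcp_rot: [0.708, 0.707, 0.007, -0.004]
ft_force: [0.6, 0.8, -1.6]
grip_width: 0.0528
```

Request:
carry_out([
  [[-0.055, 0.014, 0.0, 0.0], [-0.09, 0.023, 0.0, 0.0], [-0.1, 0.025, 0.01, 0.0], [-0.102, 0.025, 0.03, 0.0], [-0.102, 0.025, 0.05, 0.0]],
])

```text
time_s: 38.92
ee_pos: [0.5574, -0.0697, 0.1252]
tcp_rot: [0.708, 0.707, 0.007, -0.004]
ft_force: [0.2, 0.5, -1.4]
grip_width: 0.0529
```

Request:
carry_out([
  [[0.0, 0.001, 0.02, 0.0], [-0.0005, 0.001, 0.045, 0.0], [-0.0005, 0.001, 0.06, 0.0], [-0.0005, 0.001, 0.066, 0.0], [-0.0005, 0.001, 0.066, 0.0]],
])

```text
time_s: 39.55
ee_pos: [0.5587, -0.0688, 0.0592]
tcp_rot: [0.708, 0.707, 0.007, -0.005]
ft_force: [0.6, -0.2, -1.3]
grip_width: 0.0529
```

Request:
carry_out([
  [[0.0, 0.0, 0.001, 0.0], [0.0, 0.0, 0.002, 0.0], [0.0, 0.0, 0.003, 0.0], [0.0, 0.0, 0.003, 0.0], [0.0, 0.0, 0.003, 0.0]],
])

```text
time_s: 40.17
ee_pos: [0.5592, -0.0688, 0.0575]
tcp_rot: [0.708, 0.707, 0.008, -0.004]
ft_force: [-1.1, 0.1, 4.9]
grip_width: 0.0526
```

Request:
carry_out([
  [[0.0, 0.0, 0.0, 0.0], [0.0, 0.0, 0.0, 0.0], [0.0, 0.0, 0.0, 0.0], [0.0, 0.0, 0.0, 0.0], [0.0, 0.0, 0.0, 0.0]],
], fingers=1)

```text
time_s: 40.8
ee_pos: [0.5591, -0.0688, 0.0574]
tcp_rot: [0.708, 0.707, 0.008, -0.004]
ft_force: [-0.3, -0.8, 0.1]
grip_width: 0.0856
```

Request:
carry_out([
  [[0.0, 0.0, -0.02, 0.0], [0.0, 0.0, -0.06, 0.0], [0.0, 0.0, -0.08, 0.0], [0.0, 0.0, -0.1, 0.0], [0.0, 0.0, -0.13, 0.0]],
])

```text
time_s: 41.42
ee_pos: [0.5577, -0.0708, 0.1874]
tcp_rot: [0.708, 0.707, 0.007, -0.005]
ft_force: [1.3, 0.6, -0.0]
grip_width: 0.0858
```

Request:
carry_out([
  [[0.05, -0.01, 0.0, 0.0], [0.11, -0.022, 0.0, 0.0], [0.17, -0.034, 0.0, 0.0], [0.23, -0.046, 0.0, 0.0], [0.29, -0.058, 0.0, 0.0]],
])

```text
time_s: 42.05
ee_pos: [0.4996, 0.2211, 0.1923]
tcp_rot: [0.708, 0.706, 0.007, -0.005]
ft_force: [-0.1, 0.3, 0.3]
grip_width: 0.0853
```

Request:
carry_out([
  [[0.055, -0.012, 0.0, 0.0], [0.11, -0.024, 0.0, 0.0], [0.14, -0.03, 0.0, 0.0], [0.145, -0.03, 0.02, 0.0], [0.145, -0.03, 0.04, 0.0]],
])

```text
time_s: 42.68
ee_pos: [0.4697, 0.3678, 0.1542]
tcp_rot: [0.707, 0.707, 0.008, -0.005]
ft_force: [0.8, -0.8, 0.0]
grip_width: 0.0855
```

Run:
```python
from h import *
s=optics.grab_frame("scene");crop(s,240,120,540,320,2.6,"pics/o.png")
S=monitor.read_state();print(S['tcp_rot'],R.from_quat(S['tcp_rot']).as_matrix()[:,2],S['ee_pos'],S['grip_width'])
```

```text
[ 0.70728478  0.70689274  0.00480023 -0.00527723] [-6.70606606e-04  1.42515087e-02 -9.99898217e-01] [0.46809671 0.3663765  0.15108374] 0.08518877595203196
```

View pics/o.png

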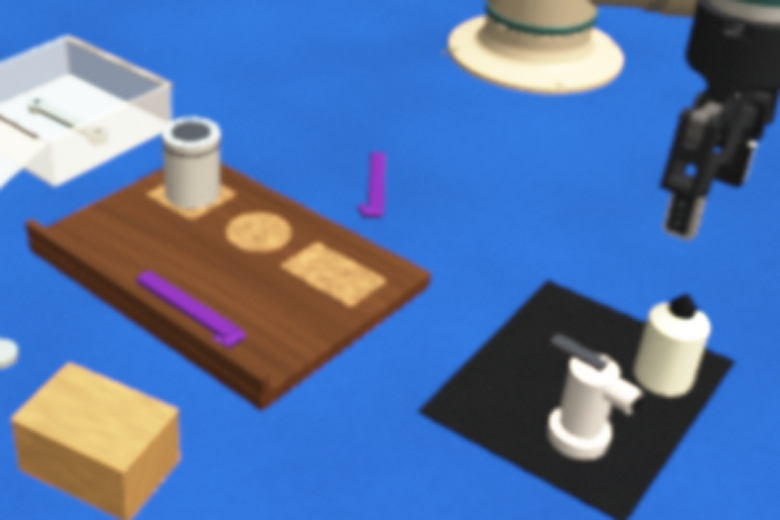

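The tin stands centred on the square pad (px 192,185). Now the bottle.

Request:
carry_out([
  [[0.003, 0.001, 0.02, 0.0], [0.005, 0.0025, 0.06, 0.0], [0.005, 0.0025, 0.1, 0.0], [0.005, 0.0025, 0.12, 0.0], [0.005, 0.0025, 0.123, 0.0]],
])

```text
time_s: 43.35
ee_pos: [0.4697, 0.3724, 0.0269]
tcp_rot: [0.707, 0.707, 0.003, -0.006]
ft_force: [0.3, 0.6, 1.0]
grip_width: 0.0853
```

Request:
carry_out([
  [[0.0, 0.0, 0.0, 0.0], [0.0, 0.0, 0.0, 0.0], [0.0, 0.0, 0.0, 0.0], [0.0, 0.0, 0.0, 0.0], [0.0, 0.0, 0.0, 0.0]],
], fingers=0)

```text
time_s: 43.98
ee_pos: [0.4706, 0.373, 0.0283]
tcp_rot: [0.707, 0.707, 0.005, -0.005]
ft_force: [-0.3, 0.1, 6.7]
grip_width: 0.0424
```

Request:
carry_out([
  [[0.0, 0.0, -0.005, 0.0], [0.0, 0.0, -0.025, 0.0], [0.0, 0.0, -0.065, 0.0], [0.0, 0.0, -0.11, 0.0], [0.0, 0.0, -0.15, 0.0]],
])

```text
time_s: 44.6
ee_pos: [0.4705, 0.3708, 0.1798]
tcp_rot: [0.707, 0.707, 0.005, -0.005]
ft_force: [0.4, 0.7, -0.9]
grip_width: 0.0426
```

Request:
carry_out([
  [[-0.03, 0.008, 0.0, 0.0], [-0.085, 0.022, 0.0, 0.0], [-0.14, 0.037, 0.0, 0.0], [-0.195, 0.051, 0.0, 0.0], [-0.25, 0.066, 0.0, 0.0]],
])

```text
time_s: 45.22
ee_pos: [0.5361, 0.1191, 0.1762]
tcp_rot: [0.707, 0.707, 0.005, -0.005]
ft_force: [0.6, 0.2, -1.7]
grip_width: 0.0424
```

Request:
carry_out([
  [[-0.055, 0.015, 0.0, 0.0], [-0.09, 0.024, 0.0, 0.0], [-0.1, 0.026, 0.01, 0.0], [-0.101, 0.026, 0.03, 0.0], [-0.101, 0.026, 0.05, 0.0]],
])

```text
time_s: 45.85
ee_pos: [0.5612, 0.0195, 0.1237]
tcp_rot: [0.707, 0.707, 0.004, -0.006]
ft_force: [-0.4, -0.3, -1.4]
grip_width: 0.0425
```

Request:
carry_out([
  [[0.0, 0.001, 0.02, 0.0], [0.0, 0.002, 0.045, 0.0], [0.0, 0.002, 0.06, 0.0], [0.0, 0.002, 0.066, 0.0], [0.0, 0.002, 0.066, 0.0]],
])

```text
time_s: 46.48
ee_pos: [0.5631, 0.0208, 0.0577]
tcp_rot: [0.707, 0.707, 0.004, -0.006]
ft_force: [0.0, 0.2, -0.8]
grip_width: 0.0425
```

Request:
carry_out([
  [[0.0, 0.0, 0.001, 0.0], [0.0, 0.0, 0.002, 0.0], [0.0, 0.0, 0.003, 0.0], [0.0, 0.0, 0.003, 0.0], [0.0, 0.0, 0.003, 0.0]],
])

```text
time_s: 47.1
ee_pos: [0.5635, 0.0208, 0.0563]
tcp_rot: [0.707, 0.707, 0.005, -0.006]
ft_force: [-1.5, -0.3, 6.6]
grip_width: 0.0426
```

Contact. I'll release, lift, and go to the pump head at (.5785,.352).

Request:
carry_out([
  [[0.0, 0.0, 0.0, 0.0], [0.0, 0.0, 0.0, 0.0], [0.0, 0.0, 0.0, 0.0], [0.0, 0.0, 0.0, 0.0], [0.0, 0.0, 0.0, 0.0]],
], fingers=1)

```text
time_s: 47.72
ee_pos: [0.5635, 0.0208, 0.0562]
tcp_rot: [0.707, 0.707, 0.005, -0.006]
ft_force: [0.0, 0.3, -0.9]
grip_width: 0.0854
```

Request:
carry_out([
  [[0.0, 0.0, -0.02, 0.0], [0.0, 0.0, -0.06, 0.0], [0.0, 0.0, -0.08, 0.0], [0.0, 0.0, -0.1, 0.0], [0.0, 0.0, -0.13, 0.0]],
])

```text
time_s: 48.35
ee_pos: [0.5629, 0.0189, 0.1861]
tcp_rot: [0.707, 0.707, 0.004, -0.006]
ft_force: [0.3, -0.1, 0.3]
grip_width: 0.0853
```

Request:
carry_out([
  [[0.05, 0.003, 0.0, 0.0], [0.11, 0.005, 0.0, 0.0], [0.17, 0.008, 0.0, 0.0], [0.23, 0.01, 0.0, 0.0], [0.28, 0.013, 0.0, 0.0]],
])

```text
time_s: 48.98
ee_pos: [0.5756, 0.3012, 0.1902]
tcp_rot: [0.707, 0.707, 0.004, -0.007]
ft_force: [0.1, -0.2, -0.1]
grip_width: 0.0855
```

Request:
carry_out([
  [[0.04, 0.002, 0.0, 0.0], [0.05, 0.003, 0.01, 0.0], [0.05, 0.003, 0.03, 0.0], [0.05, 0.003, 0.05, 0.0], [0.05, 0.003, 0.06, 0.0]],
])

```text
time_s: 49.6
ee_pos: [0.5776, 0.3509, 0.1292]
tcp_rot: [0.707, 0.707, 0.003, -0.007]
ft_force: [0.2, -0.3, -0.7]
grip_width: 0.0855
```

Run:
```python
from h import *
s=optics.grab_frame("scene");crop(s,240,120,540,320,2.6,"pics/p.png")
S=monitor.read_state();print(S['tcp_rot'],R.from_quat(S['tcp_rot']).as_matrix()[:,2],S['ee_pos'],S['grip_width'])
```

```text
[ 0.70711272  0.70706205  0.00219562 -0.00707382] [-0.00689816  0.01310884 -0.99989028] [0.57730647 0.35075892 0.12833407] 0.08558475647015605
```

View pics/p.png

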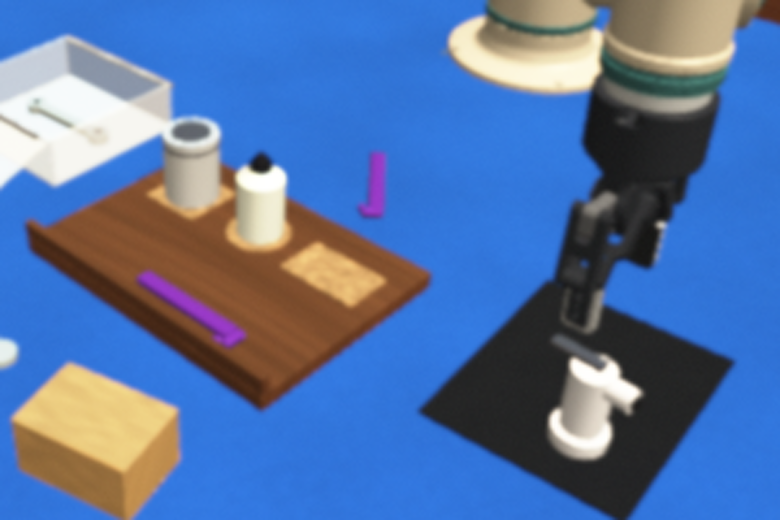

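The bottle stands on the round pad (px 260,215). Now the pump head.

Request:
carry_out([
  [[0.0, 0.001, 0.03, 0.0], [0.0, 0.002, 0.06, 0.0], [0.0, 0.002, 0.09, 0.0], [0.0, 0.002, 0.102, 0.0], [0.0, 0.002, 0.102, 0.0]],
])

```text
time_s: 50.28
ee_pos: [0.5786, 0.3518, 0.0261]
tcp_rot: [0.707, 0.707, 0.002, -0.007]
ft_force: [-0.2, 0.5, 0.4]
grip_width: 0.0851
```

Request:
carry_out([
  [[0.0, 0.0, 0.0, 0.0], [0.0, 0.0, 0.0, 0.0], [0.0, 0.0, 0.0, 0.0], [0.0, 0.0, 0.0, 0.0], [0.0, 0.0, 0.0, 0.0]],
], fingers=0)

```text
time_s: 50.9
ee_pos: [0.5794, 0.3521, 0.0273]
tcp_rot: [0.707, 0.707, 0.003, -0.007]
ft_force: [-0.2, -0.5, 6.0]
grip_width: 0.0328
```

Request:
carry_out([
  [[0.0, 0.0, -0.005, 0.0], [0.0, 0.0, -0.025, 0.0], [0.0, 0.0, -0.065, 0.0], [0.0, 0.0, -0.11, 0.0], [0.0, 0.0, -0.15, 0.0]],
])

```text
time_s: 51.52
ee_pos: [0.5797, 0.3499, 0.1782]
tcp_rot: [0.707, 0.707, 0.002, -0.007]
ft_force: [0.9, 0.3, -2.1]
grip_width: 0.0329
```

Request:
carry_out([
  [[-0.03, -0.001, 0.0, 0.0], [-0.085, -0.004, 0.0, 0.0], [-0.14, -0.007, 0.0, 0.0], [-0.19, -0.01, 0.0, 0.0], [-0.225, -0.011, 0.0, 0.0]],
])

```text
time_s: 52.15
ee_pos: [0.5675, 0.1227, 0.1747]
tcp_rot: [0.708, 0.707, 0.001, -0.007]
ft_force: [0.6, -0.0, -1.5]
grip_width: 0.0328
```

Request:
carry_out([
  [[-0.014, 0.0, 0.0, 0.0], [-0.014, 0.0, 0.01, 0.0], [-0.014, 0.0, 0.03, 0.0], [-0.014, 0.0, 0.045, 0.0], [-0.014, 0.0, 0.05, 0.0]],
])

```text
time_s: 52.78
ee_pos: [0.5661, 0.1104, 0.1229]
tcp_rot: [0.707, 0.707, 0.0, -0.009]
ft_force: [0.6, 0.9, -0.9]
grip_width: 0.0329
```

Request:
carry_out([
  [[0.0, 0.001, 0.02, 0.0], [-0.001, 0.002, 0.045, 0.0], [-0.001, 0.0025, 0.06, 0.0], [-0.001, 0.0025, 0.066, 0.0], [-0.001, 0.0025, 0.066, 0.0]],
])

```text
time_s: 53.4
ee_pos: [0.5681, 0.1104, 0.0569]
tcp_rot: [0.707, 0.707, 0.001, -0.009]
ft_force: [0.1, 0.4, -1.9]
grip_width: 0.0327
```

Request:
carry_out([
  [[0.0, 0.0, 0.001, 0.0], [0.0, 0.0, 0.002, 0.0], [0.0, 0.0, 0.003, 0.0], [0.0, 0.0, 0.003, 0.0], [0.0, 0.0, 0.003, 0.0]],
])

```text
time_s: 54.02
ee_pos: [0.5685, 0.1105, 0.0554]
tcp_rot: [0.707, 0.707, 0.001, -0.008]
ft_force: [-1.7, 0.9, 5.3]
grip_width: 0.0327
```

Contact. I'll release, lift and move away for the last check.

Request:
carry_out([
  [[0.0, 0.0, 0.0, 0.0], [0.0, 0.0, 0.0, 0.0], [0.0, 0.0, 0.0, 0.0], [0.0, 0.0, 0.0, 0.0], [0.0, 0.0, 0.0, 0.0]],
], fingers=1)

```text
time_s: 54.65
ee_pos: [0.5685, 0.1105, 0.0552]
tcp_rot: [0.707, 0.707, 0.001, -0.008]
ft_force: [-0.3, -0.5, 0.5]
grip_width: 0.0851
```

Request:
carry_out([
  [[0.0, 0.0, -0.02, 0.0], [0.0, 0.0, -0.06, 0.0], [0.0, 0.0, -0.1, 0.0], [0.0, 0.0, -0.14, 0.0], [0.0, 0.0, -0.17, 0.0]],
])

```text
time_s: 55.28
ee_pos: [0.5705, 0.1083, 0.2272]
tcp_rot: [0.707, 0.707, 0.002, -0.007]
ft_force: [0.1, 0.1, -0.1]
grip_width: 0.0848
```

Request:
carry_out([
  [[0.05, -0.02, 0.0, 0.0], [0.1, -0.04, 0.0, 0.0], [0.15, -0.06, 0.0, 0.0], [0.2, -0.08, 0.0, 0.0], [0.25, -0.1, 0.0, 0.0]],
])

```text
time_s: 55.9
ee_pos: [0.4697, 0.3597, 0.2312]
tcp_rot: [0.707, 0.707, 0.002, -0.007]
ft_force: [0.5, 0.5, -0.2]
grip_width: 0.0854
```

Request:
carry_out([
  [[0.03, -0.02, 0.0, 0.0], [0.06, -0.04, 0.0, 0.0], [0.08, -0.05, 0.0, 0.0], [0.08, -0.05, 0.0, 0.0], [0.08, -0.05, 0.0, 0.0]],
])

```text
time_s: 56.52
ee_pos: [0.4204, 0.4389, 0.2325]
tcp_rot: [0.707, 0.707, 0.002, -0.007]
ft_force: [0.1, 0.7, 1.2]
grip_width: 0.0855
```

Run:
```python
from h import *
s=optics.grab_frame("scene");crop(s,170,120,430,280,3,"pics/q.png")
t=optics.grab_frame("top");cv2.imwrite("pics/q_full.png",t[:,:,::-1]);crop(t,240,125,400,245,5,"pics/q2.png")
crop(t,380,110,540,280,3,"pics/q3.png")
```

```text
(no output)
```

View pics/q.png

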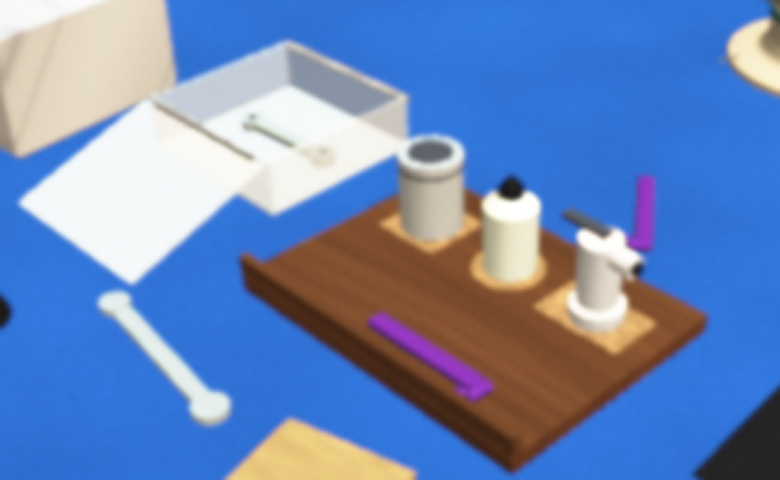

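View pics/q2.png

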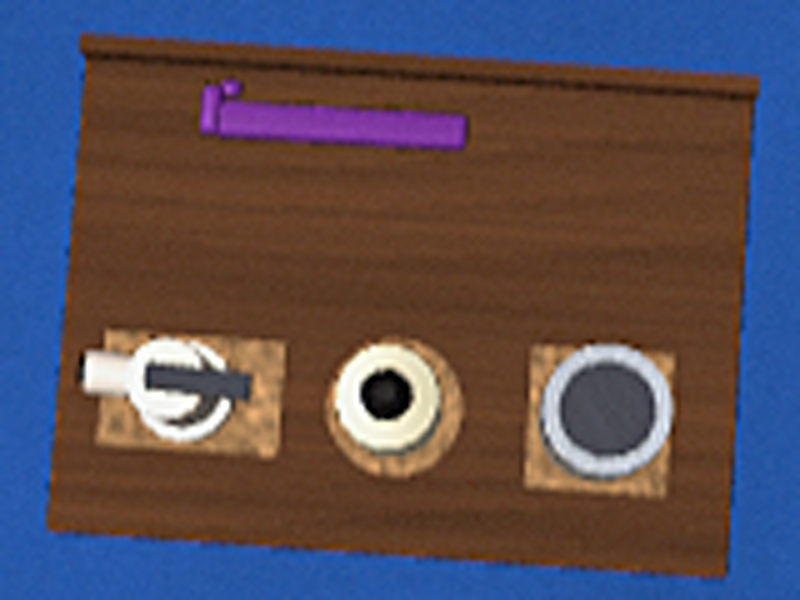

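View pics/q3.png

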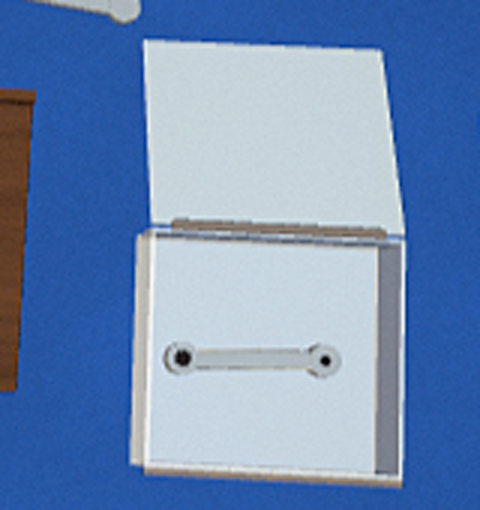

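The final pictures show the tin (605,410), bottle (387,398) and pump head (180,390) upright on their pads, each within about 2 mm of centre. The lever is at the same pixels as at the start (215–465, 120–133), and the wrench is flat in the tub.

Run:
```python
from h import *
S=monitor.read_state();print(S['time_s'],S['ft_force'],abs(S['joint_velocities']).max())
print(r.sign_off())
```

```text
56.625 [-0.73674517 -0.33557654 -0.75894593] 0.0035109126394710934
the job is handed in; nothing more can be done
None
```

The job is done and handed in at 56.6 s of the 136 s allowed. I moved the pump head, bottle and tin upright onto the mat. Then I laid the wrench flat in the tub and set the tin, bottle and pump head back on their own pads.

- **Standing things:** in the last pictures all three stand upright on their own pads. By my estimate each is within about 2 mm of centre; the pump head is about 1–2 mm off towards the mat.
- **Wrench and lever:** the wrench lies flat near the middle of the tub, and the purple lever shows at the same pixels as at the start.
- **Arm:** at hand-in it was clear of everything and still. The highest force in the readings I took was about 7 N.
- **Tilt:** the tool axis drifted by up to about 2° during the moves, and I corrected part of it along the way. I saw no effect on the placings.
- **Cameras:** the scene camera read up to about 4–6 mm differently from the top view at some points near the pads, so I relied on the top view. The gripper readings agreed with it.

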